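# Pack the two-layer coffee caddy for the drive

### The job

Pack the wooden coffee caddy for the drive: stand the wide white cup in the wide orange ring and the narrow white cup in the narrow orange ring on its floor, and only then lower the green divider over them until it lies fully down on the caddy's ledges. After that stand the small amber jar in the round white marking on the divider and lay the square bamboo coaster flat on the square white marking. The blue cup is still in use, so leave it where it stands, and let go of everything.

Things in the scene. Friction and masses are not known exactly. Their poses are not given: they have to be found in the camera images.
- caddy: Fixed wooden caddy, 254 (x) by 128 mm (y), origin centre of underside, z up. Floor top at z = 12 mm, long sides (+-y) open. Solid end blocks (|x| 101 to 127 mm, full width), flat tops at z = 76 mm are the ledges for the divider. Lips round the ledges rise to z = 88 mm (inner faces |x| = 119 mm and, on the end blocks, |y| = 58 mm): the divider drops between them with 6 mm play each side.
- ring_wide: Wide orange plastic ring fixed on the caddy's floor, 92 mm outer, 80 mm inner diameter, 12 mm high; the wide white cup stands inside it on the floor. Origin: centre of its underside, level with the caddy's floor. The rings lie 55 mm either side of the caddy's centre along its x; which is at which end changes.
- ring_narrow: Narrow orange plastic ring fixed on the caddy's floor, 70 mm outer and 58 mm inner diameter, 12 mm high; place of the narrow white cup. Origin: centre of its underside, at the level of the caddy's floor.
- cup_wide: Wide white ceramic cup without handle, 64 mm outer diameter (straight wall above the lowest 12 mm), 58 mm tall, open top, wall 4 mm, about 0.18 kg. Origin: centre of its underside, z up. Loose.
- cup_narrow: Narrow white ceramic cup without handle, 44 mm outer diameter (straight wall above the lowest 12 mm), 52 mm tall, open top, wall 4 mm, about 0.1 kg. Origin: centre of its underside, z up. Loose.
- cup_blue: Blue ceramic cup of the wide cup's shape and size (64 mm diameter, 58 mm tall). Not to be moved. Origin: centre of its underside. Loose.
- divider: Loose green plastic plate, 226 (x) by 104 (y) by 8 mm, 0.3 kg, on the counter. Origin centre of underside, z up. Black handle in its middle: bar 70 mm along x, 14 mm wide in y, z = 42 to 58 mm, on two posts. White markings on top (z = 8 mm): 66 mm square outline at x = +68 mm, y = 0 for the coaster; 58 mm circle at x = -68 mm, y = 0 for the jar. Either way round fits the caddy.
- jar: Small closed amber glass jar with black lid, 48 mm diameter, 60 mm tall, about 0.13 kg. Origin: centre of its underside, z up. Loose.
- coaster: Square bamboo coaster, 60 x 60 mm, 10 mm thick, about 50 g. Origin: centre of its underside, x and y along its sides, z up. Loose, lying flat.
There are look-alikes about, which are no part of the job. There is more than one size of the divider; the job needs the larger.

How it is judged:
On the way, in this order (a step that is already met when the one before it is completed fails the run):
1. both white cups stand released, each in its own ring (horizontal distance between cup_wide and ring_wide below 0.01 m and z of cup_wide in the frame of caddy between 0.007 and 0.017 m and angle between each of cup_wide, cup_narrow's own z axis and vertical below 0.12 rad and horizontal distance between cup_narrow and ring_narrow below 0.01 m and z of cup_narrow in the frame of caddy between 0.007 and 0.017 m and contact force between the fingers and cup_wide below 0.3 N and contact force between the fingers and cup_narrow below 0.3 N), for 0.2 s.
2. the divider lies released on the caddy's ledges over both cups (horizontal distance between cup_wide and ring_wide below 0.01 m and z of cup_wide in the frame of caddy between 0.007 and 0.017 m and angle between each of cup_wide, cup_narrow's own z axis and vertical below 0.12 rad and horizontal distance between cup_narrow and ring_narrow below 0.01 m and z of cup_narrow in the frame of caddy between 0.007 and 0.017 m and x of divider in the frame of caddy between -0.009 and 0.009 m and y of divider in the frame of caddy between -0.009 and 0.009 m and z of divider in the frame of caddy between 0.072 and 0.08 m and angle between the x axis of divider and the x axis of caddy, either way round below 0.12 rad and angle between divider's own z axis and vertical below 0.05 rad and contact force between the fingers and divider below 0.3 N), for 0.2 s.
3. then the jar and the coaster rest released on their markings (x of jar in the frame of divider between -0.08 and -0.056 m and y of jar in the frame of divider between -0.012 and 0.012 m and z of jar in the frame of divider between 0.004 and 0.012 m and angle between each of jar, coaster's own z axis and vertical below 0.1 rad and x of coaster in the frame of divider between 0.056 and 0.08 m and y of coaster in the frame of divider between -0.012 and 0.012 m and z of coaster in the frame of divider between 0.004 and 0.012 m and contact force between the fingers and jar below 0.3 N and contact force between the fingers and coaster below 0.3 N), for 0.2 s.
At the end, for the whole second after the job is handed in: Cups upright on the caddy floor within 10 mm of their rings' centres; divider level on the ledges (4 mm in height, 9 mm sideways, 0.12 rad, either way round); jar and coaster on it within 12 mm of their markings along each axis; blue cup within 20 mm of its start; all at rest (horizontal distance between cup_wide and ring_wide below 0.01 m and z of cup_wide in the frame of caddy between 0.007 and 0.017 m and angle between each of cup_wide, cup_narrow's own z axis and vertical below 0.12 rad and horizontal distance between cup_narrow and ring_narrow below 0.01 m and z of cup_narrow in the frame of caddy between 0.007 and 0.017 m and x of divider in the frame of caddy between -0.009 and 0.009 m and y of divider in the frame of caddy between -0.009 and 0.009 m and z of divider in the frame of caddy between 0.072 and 0.08 m and angle between the x axis of divider and the x axis of caddy, either way round below 0.12 rad and angle between divider's own z axis and vertical below 0.05 rad and x of jar in the frame of divider between -0.08 and -0.056 m and y of jar in the frame of divider between -0.012 and 0.012 m and z of jar in the frame of divider between 0.004 and 0.012 m and angle between each of jar, coaster's own z axis and vertical below 0.1 rad and x of coaster in the frame of divider between 0.056 and 0.08 m and y of coaster in the frame of divider between -0.012 and 0.012 m and z of coaster in the frame of divider between 0.004 and 0.012 m and linear speed of each of cup_wide, cup_narrow, divider, jar, coaster below 0.02 m/s and distance of cup_blue from where it was at the start of the episode below 0.02 m); the robot touches nothing.
It fails at once if the blue cup is moved by more than 20 mm or tipped (distance of cup_blue from where it was at the start of the episode above 0.02 m or angle between cup_blue's own z axis and vertical above 0.3 rad).
It also fails if it takes over 134 s, if anything falls off the work surface, if the arm or the gripper's body presses on something with over 40 N, if the wrist force passes 120 N, or if a joint passes its speed limit or range.

### The arm

A 6-joint arm with a two-finger parallel gripper is mounted at the origin on the work surface. World frame = base frame: x ahead of the robot, y to its left, z up, the work surface at z = 0. Lengths are in m, angles in rad, forces in N, time in s.
With the tool pointing down it reaches from about 0.375 to 0.975 m from the base axis. Payload 3.8 kg.
Tool frame: the origin (TCP) lies at the very end of the fingers, on their centre line; the grasp point (between the pads) lies 19 mm behind it; y points along the fingers, x is the direction in which the jaws open and shut, and the axes are right-handed (so a half turn about y gives the same grasp; the last joint's range is limited). The gripper opens to 85 mm and grips with 20 to 120 N. Pads are 22 mm wide; open, the fingers measure 114 mm over their backs; the gripper's body (76 mm by 85 mm) begins 54 mm behind the grasp point. The pads swing forward as they close: fully open they stand 13 mm farther back than shut.
Start: joints at [-1.341, 0.264, 1.604, -0, 1.274, -0.037], TCP at [0.178, -0.651, 0.195] pointing down, gripper open.
Joint ranges: [-2.63, 2.63], [-0.94, 2.18], [0.31, 2.57], [-1.31, 4.45], [0, 2.66], [-2.55, 2.55]. Speed limits (rad/s): [2.57, 2.57, 3.14, 3.14, 3.14, 3.14].

### API

Orientations are given as a rotation vector (axis times angle).
In Python, from workcell import bot, cams gives the robot as it stands.
- The arm moves only by the tool play_rows, never from a script. Its argument "motion" is a list of rows, each a list of 2 entries, a list of its own where there are three numbers: the shift along the world's x, y, z normalised to -1 to 1, where 1 is 400 mm, then the turn, a rotation vector about the world's x, y, z normalised to -1 to 1, where 1 is pi/4 rad. In form: [[[tx, ty, tz], [ax, ay, az]], ...]. A call has 1 to 10 rows; each row is the pose to reach, as a shift and turn from the pose commanded when the call began; what a row does not reach only later rows make up. A row lasts 1/8 s, in which the tool goes at most 62.5 mm and 10.7 degrees, less where a joint would pass 70% of its speed; a pose out of reach is approached as far as the arm can. A call with a number of a shift or a turn outside -1 to 1 is refused whole. A call with a gripper value outside its range is refused whole. "gripper" is the closure, from 0 (fully open) to 1 (shut), set as the call begins (left out, the last holds). The fingers move at their own pace and stop on an object; "squeeze" is the grip in N (left out, the last holds). Time passes only in rows, so rows that repeat a pose let the fingers close. It gives the time, the measured TCP pose, the force and the opening at its end, in the units of the state.
- bot.read_state(): the state, without advancing time (a new reading comes with each control period).
- cams.read_camera(name): name is "side" or "top" or "wrist"; returns (picture, depth): 420x560x3 uint8, red, green, blue; 420x560 float32, m along the optical axis (not along the pixel's ray), 0 where there is no reading.
- cams.calibration(name): a dict with "mtx" (3x3 intrinsics, pixels), "R" (3x3) and "t" (3): a world point X has camera coordinates R X + t; the wrist camera has in their place "tool_from_camera" (4x4, takes a point from camera to tool coordinates, whose origin is the TCP and whose axes are the tool frame's). Camera axes: x right, y down, z forward; pixel columns grow to the right and rows downward; lengths in m; the calibration is good to about 2 mm. The wrist camera is an equidistant fisheye: a pixel r from the principal point sees the ray r / f radians off the axis. A picture is of the moment at which its call begins: read the wrist's pose just before it. calibration takes no time and is no camera call.
- bot.finish_job(): hands the job in, once; it reports no verdict.
Trained networks look in the newest picture that a camera, given by its name, has taken for a name from the list of things; names that differ only in an ending like _2 or _b are one class to them, and where a whole thing is asked for, a point or a joint stands for the part that bears it (a point fixed in the world has none). Each returns a list of dicts, best first, with "conf" (0 to 1); they miss things now and then, are a little off and sometimes report something else, mostly with a low value. They report only what shows in the picture. A call takes as long as a camera call. They do not tell look-alikes from the thing itself.
- cams.recognise(camera, label): "xyz" ([x, y, z] in m, in the coordinates of the camera as it stood for that picture, good to about 4 mm: the middle of the surface that is visible of it).
- cams.regions_of(camera, label): "mask" (420x560 bool, what is visible of it).
- cams.mark_of(camera, label): "xyz" ([x, y, z] in m, in the coordinates of the camera as it stood for that picture, good to about 4 mm: a listed point, or the origin of a listed thing).
The state is a dict: "time": time; "q": joint angles; "joint_vel": joint speeds; "joint_torque": joint torques, N m; "tool_pos": TCP position; "tcp_rot": TCP orientation; "wrist_force": force on the tool from outside, world axes, zero at the start; "torque": the same for the moment, N m; "width": opening from 0.0 (shut) to 1.0 (fully open).
Only numpy, scipy, OpenCV 4.12 (cv2) and the standard library are available. Lean on these libraries where they do the work, as an engineer would, in place of code of your own. Each camera call takes 0.05 s, during which the arm holds its last target.

## Working session

There is one attempt and no reset: what is moved stays moved. The work goes in short steps, Python scripts to look and compute and a tool call to move; the robot and the scene stay as the last step left them, time stands still between calls to the robot, and variables do not carry over. Pictures are saved under pics/ and viewed, and the job is handed in when it is done.

Besides the shell and the picture viewer there is one more tool, called after "Emit:" as name([rows], argument=value, ...), one row to a line, values as JSON. play_rows: Moves the arm, as the interface text tells. Its arguments: {"type":"object","properties":{"motion":{"type":"array","items":{"type":"array"}},"gripper":{"type":"number"},"squeeze":{"type":"number"}},"required":["motion"]}

```bash
ls; mkdir -p pics; python3 - <<'E'
from workcell import bot,cams
import cv2,numpy as np
print(bot.read_state())
for n in ['side','top','wrist']:
    p,d=cams.read_camera(n); cv2.imwrite(f'pics/{n}0.png',p[:,:,::-1]); np.save(f'pics/{n}0_d.npy',d); c=cams.calibration(n); print(n,{k:np.round(v,4).tolist() for k,v in c.items()})
E
```

```text
pics
{'time': 0.0, 'q': array([-1.34086907e+00,  2.64734953e-01,  1.60541487e+00,  5.05058900e-06,
        1.27369835e+00, -3.68841301e-02]), 'joint_vel': array([-1.17853925e-03, -8.95487057e-05,  6.72952814e-04,  2.03062294e-03,
       -5.36805101e-04, -2.24680457e-04]), 'joint_torque': array([ 3.91789390e-04, -5.15114093e+01, -3.67311323e+01, -1.03819687e-04,
        1.28514413e-02,  1.36162335e-07]), 'tool_pos': array([ 0.17778914, -0.65030301,  0.19415232]), 'tcp_rot': array([-1.3221972 ,  1.01166525, -1.00877147]), 'wrist_force': array([-0.5160629 , -0.26994325, -0.05411416]), 'torque': array([ 0.02163729, -0.01629903,  0.00624614]), 'width': 1.0016137754889993}
side {'mtx': [[456.0762, 0.0, 274.622], [0.0, 456.0762, 211.672], [0.0, 0.0, 1.0]], 'R': [[-0.9761, -0.2174, -0.006], [-0.1358, 0.631, -0.7638], [0.1699, -0.7447, -0.6454]], 't': [0.3829, 0.1414, 1.0221]}
top {'mtx': [[398.0917, 0.0, 287.9417], [0.0, 398.0917, 209.3105], [0.0, 0.0, 1.0]], 'R': [[0.0216, -0.9998, 0.0018], [-0.9946, -0.0217, -0.1016], [0.1016, 0.0004, -0.9948]], 't': [-0.0727, 0.4103, 0.98]}
wrist {'mtx': [[325.1923, 0.0, 281.5353], [0.0, 325.1923, 207.2635], [0.0, 0.0, 1.0]], 'tool_from_camera': [[1.0, 0.0012, -0.0005, -0.0004], [0.0008, -0.2629, 0.9648, -0.1791], [0.001, -0.9648, -0.2629, 0.0663], [0.0, 0.0, 0.0, 1.0]]}
```

View pics/top0.png

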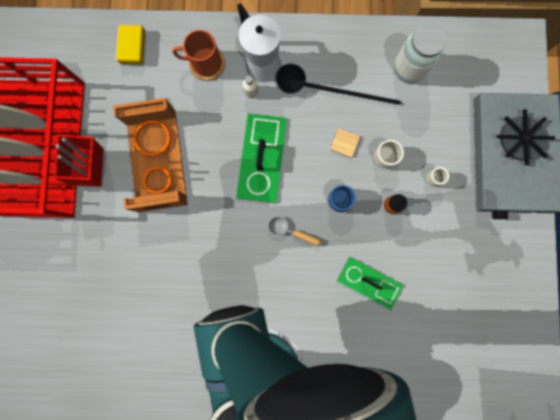

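View pics/side0.png

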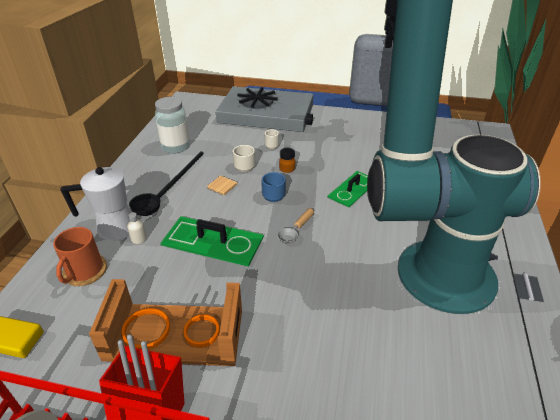

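View pics/wrist0.png

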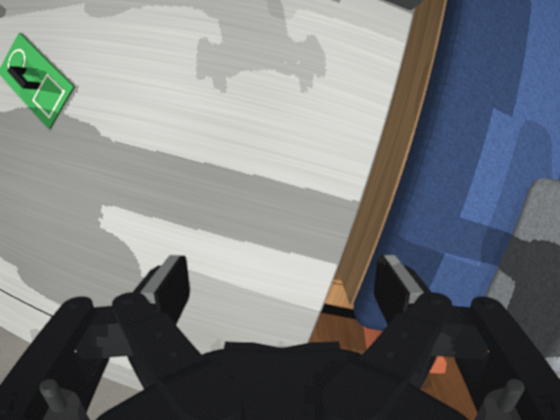

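```bash
cat > h.py <<'E'
from workcell import bot,cams
import cv2,numpy as np
def cloud(d,n):
    c=cams.calibration(n);K=c['mtx'];R=np.array(c['R']);t=np.array(c['t'])
    v,u=np.mgrid[0:d.shape[0],0:d.shape[1]]
    P=np.stack([(u-K[0,2])/K[0,0]*d,(v-K[1,2])/K[1,1]*d,d],-1)
    return (P-t)@R
def w(n,x):
    c=cams.calibration(n);return (np.array(x)-np.array(c['t']))@np.array(c['R'])
def save(p,f): cv2.imwrite(f,p[:,:,::-1])
E
python3 - <<'E'
from h import *
np.set_printoptions(precision=4,suppress=True)
for n in ['top','side']:
    p,d=cams.read_camera(n);W=cloud(d,n)
    print(n)
    for l in ['cup_wide','cup_narrow','cup_blue','divider','jar','coaster','caddy','ring_wide','ring_narrow']:
        for r in cams.regions_of(n,l)[:3]:
            m=r['mask']&(d>0)
            q=W[m];v,u=np.nonzero(m)
            if len(q)==0: continue
            zt=np.percentile(q[:,2],97);tp=q[q[:,2]>zt-.008]
            (c,rad)=cv2.minEnclosingCircle((tp[:,:2]*1000).astype(np.float32))
            print(l,round(r['conf'],2),'px',u.mean().round(),v.mean().round(),m.sum(),'z',np.percentile(q[:,2],[3,97]),'mean',q.mean(0),'topcirc',c,rad,'rect',cv2.minAreaRect((tp[:,:2]*1000).astype(np.float32)))
        for r in cams.mark_of(n,l)[:3]: print('   mark',round(r['conf'],2),w(n,r['xyz']))
print(bot.read_state()['time'])
E
```

```text
top
cup_wide 0.79 px 388.0 154.0 653 z [0.0032 0.0599] mean [ 0.557  -0.3132  0.0286] topcirc (554.1797485351562, -311.2392883300781) 32.40878677368164 rect ((554.233154296875, -310.8020324707031), (62.700294494628906, 62.40367126464844), 66.6784896850586)
cup_wide 0.46 px 151.0 138.0 330 z [0.0126 0.0272] mean [0.587  0.289  0.0221] topcirc (587.0643310546875, 289.09423828125) 46.34318161010742 rect ((587.6749267578125, 288.3149719238281), (88.8255386352539, 90.90843963623047), 84.5819091796875)
   mark 0.73 [ 0.5573 -0.3118  0.0015]
   mark 0.83 [ 0.5018 -0.4384 -0.0016]
cup_blue 0.94 px 341.0 198.0 569 z [0.0033 0.0598] mean [ 0.4422 -0.1962  0.0244] topcirc (439.8347473144531, -194.0179443359375) 31.85434913635254 rect ((439.5671081542969, -193.23223876953125), (61.34783935546875, 61.12379837036133), 0.6257542371749878)
cup_blue 0.64 px 261.0 158.0 3595 z [0.0016 0.0568] mean [0.5453 0.0087 0.0106] topcirc (545.825927734375, 9.175272941589355) 35.04914093017578 rect ((545.9024658203125, 8.89957046508789), (13.911425590515137, 69.40071868896484), 84.41276550292969)
   mark 0.88 [ 
[... 5420 characters left out ...]
751953, 212.6940155029297), 9.608160018920898)
   mark 0.8 [ 0.5321  0.2781 -0.0014]
   mark 0.47 [0.5447 0.0063 0.0011]
ring_wide 0.61 px 147.0 327.0 496 z [0.0145 0.0271] mean [0.584  0.2864 0.0239] topcirc (547.4745483398438, 332.79913330078125) 104.9046859741211 rect ((543.2855224609375, 325.750732421875), (89.9038314819336, 203.22763061523438), 49.60917663574219)
   mark 0.78 [0.5885 0.283  0.0133]
ring_narrow 0.59 px 199.0 332.0 314 z [0.0153 0.0269] mean [0.4805 0.2752 0.0224] topcirc (478.2304382324219, 269.8236083984375) 34.76215744018555 rect ((479.48309326171875, 270.5163879394531), (62.56679153442383, 67.19182586669922), 34.55316162109375)
   mark 0.74 [0.4801 0.2679 0.0143]
2.05
```

```bash
python3 - <<'E'
from h import *
from scipy.spatial.transform import Rotation as R
np.set_printoptions(precision=4,suppress=True)
s=bot.read_state();M=R.from_rotvec(s['tcp_rot']).as_matrix();print(M, np.degrees(np.arctan2(M[1,0],M[0,0])))
# wrist cloud of fingertips
p,d=cams.read_camera('wrist');c=cams.calibration('wrist');K=c['mtx'];T=np.array(c['tool_from_camera'])
v,u=np.mgrid[0:420,0:560];dx=u-K[0,2];dy=v-K[1,2];r=np.hypot(dx,dy)+1e-9;th=r/K[0,0]
ray=np.stack([np.sin(th)*dx/r,np.sin(th)*dy/r,np.cos(th)],-1)
P=ray/ray[...,2:]*d[...,None];P=P@T[:3,:3].T+T[:3,3]
for (a,b) in [(175,290),(172,265),(178,262),(165,285),(392,265),(395,290),(405,285),(183,258)]: print(a,b,P[b,a])
m=(d>0)&(d<.35)&(v>240)&(v<320)
q=P[m]; print(q[:,1].max())
t=np.load('pics/top0_d.npy');W=cloud(t,'top');pp=cv2.imread('pics/top0.png')
sel=(W[...,2]>.044)&(W[...,2]<.06)&(np.hypot(W[...,0]-.5,W[...,1]+.435)<.045)
x=W[sel][:,:2]*1000;print(len(x),cv2.minEnclosingCircle(x.astype(np.float32)),cv2.minAreaRect(x.astype(np.float32)))
t=np.load('pics/side0_d.npy');W=cloud(t,'side')
sel=(W[...,2]>.044)&(W[...,2]<.06)&(np.hypot(W[...,0]-.5,W[...,1]+.435)<.045)
x=W[sel][:,:2]*1000;print(len(x),cv2.minEnclosingCircle(x.astype(np.float32)))
print(bot.read_state()['time'])
E
```

```text
[[ 0.2636 -0.      0.9646]
 [-0.9646  0.      0.2636]
 [-0.     -1.     -0.    ]] -74.71672497892618
175 290 [-0.0433 -0.0689  0.0017]
172 265 [-0.0447 -0.0648  0.0109]
178 262 [-0.0432 -0.0611  0.0107]
165 285 [-0.0433 -0.0785  0.0092]
392 265 [ 0.0444 -0.0642  0.0108]
395 290 [ 0.0421 -0.0769  0.0064]
405 285 [ 0.0439 -0.0814  0.0108]
183 258 [-0.0428 -0.0553  0.0099]
-0.04787638207493683
118 ((500.6214294433594, -434.3077087402344), 22.187231063842773) ((500.765625, -434.11187744140625), (41.61275863647461, 43.58153533935547), 27.18048858642578)
96 ((502.1607971191406, -434.51397705078125), 25.714862823486328)
2.1
```

```bash
python3 - <<'E'
from h import *
np.set_printoptions(precision=4,suppress=True)
d=np.load('pics/wrist0_d.npy');c=cams.calibration('wrist');K=c['mtx'];T=np.array(c['tool_from_camera'])
v,u=np.mgrid[0:420,0:560];dx=u-K[0,2];dy=v-K[1,2];r=np.hypot(dx,dy)+1e-9;th=r/K[0,0]
ray=np.stack([np.sin(th)*dx/r,np.sin(th)*dy/r,np.cos(th)],-1)
P=ray/ray[...,2:]*d[...,None];P=P@T[:3,:3].T+T[:3,3]
for (a,b) in [(250,150),(150,50),(200,200),(300,150),(220,270)]: print(a,b,d[b,a],P[b,a])
for b in range(252,300,4): print(b,[ (round(float(d[b,a]),3)) for a in range(140,200,6)])
E
```

```text
250 150 0.36773127 [-0.0368  0.1929  0.0329]
150 50 0.33481926 [-0.1576  0.1931  0.159 ]
200 200 0.3842673 [-0.0991  0.1939 -0.0263]
300 150 0.36861956 [0.0205 0.1939 0.0328]
220 270 0.4080774 [-0.0797  0.1934 -0.1189]
252 [0.402, 0.404, 0.403, 0.402, 0.403, 0.403, 0.404, 0.403, 0.403, 0.401]
256 [0.406, 0.405, 0.403, 0.403, 0.404, 0.134, 0.135, 0.0, 0.403, 0.404]
260 [0.405, 0.405, 0.407, 0.404, 0.406, 0.129, 0.13, 0.135, 0.406, 0.405]
264 [0.407, 0.409, 0.408, 0.407, 0.127, 0.125, 0.126, 0.134, 0.407, 0.408]
268 [0.411, 0.41, 0.41, 0.131, 0.121, 0.122, 0.125, 0.132, 0.408, 0.408]
272 [0.414, 0.411, 0.127, 0.118, 0.119, 0.12, 0.125, 0.132, 0.409, 0.411]
276 [0.411, 0.123, 0.124, 0.115, 0.116, 0.118, 0.126, 0.134, 0.143, 0.412]
280 [0.415, 0.121, 0.113, 0.112, 0.112, 0.117, 0.124, 0.134, 0.143, 0.414]
284 [0.118, 0.108, 0.109, 0.109, 0.111, 0.119, 0.124, 0.133, 0.14, 0.416]
288 [0.114, 0.107, 0.106, 0.108, 0.109, 0.118, 0.125, 0.132, 0.142, 0.416]
292 [0.111, 0.105, 0.105, 0.103, 0.111, 0.118, 0.123, 0.131, 0.142, 0.418]
296 [0.099, 0.103, 0.103, 0.104, 0.109, 0.117, 0.123, 0.131, 0.142, 0.42]
```

Emit:
play_rows([
  [[0.941,0.849,0.01],[0,0,-0.1156]],
  [[0.941,0.849,0.01],[0,0,-0.1156]],
  [[0.941,0.849,0.01],[0,0,-0.1156]],
  [[0.941,0.849,0.01],[0,0,-0.1156]],
  [[0.941,0.849,0.01],[0,0,-0.1156]],
  [[0.941,0.849,0.01],[0,0,-0.1156]],
  [[0.941,0.849,0.01],[0,0,-0.1156]],
  [[0.941,0.849,0.01],[0,0,-0.1156]],
  [[0.941,0.849,0.01],[0,0,-0.1156]],
  [[0.941,0.849,0.01],[0,0,-0.1156]],
], gripper=1, squeeze=40)

```text
time: 3.35
tool_pos: [0.5545, -0.3112, 0.1993]
tcp_rot: [-1.289, 1.078, -1.077]
wrist_force: [-0.1, 0.3, 0.0]
width: -0.004
```

```bash
cat >> h.py <<'E'
from scipy.spatial.transform import Rotation as Ro
def wrist():
    s=bot.read_state();p,d=cams.read_camera('wrist');c=cams.calibration('wrist');K=c['mtx'];T=np.array(c['tool_from_camera'])
    v,u=np.mgrid[0:420,0:560];dx=u-K[0,2];dy=v-K[1,2];r=np.hypot(dx,dy)+1e-9;th=r/K[0,0]
    ray=np.stack([np.sin(th)*dx/r,np.sin(th)*dy/r,np.cos(th)],-1)
    P=ray/ray[...,2:]*d[...,None];P=P@T[:3,:3].T+T[:3,3]
    W=P@Ro.from_rotvec(s['tcp_rot']).as_matrix().T+s['tool_pos']
    W[d==0]=np.nan
    return p,d,P,W,s
def st():
    s=bot.read_state();M=Ro.from_rotvec(s['tcp_rot']).as_matrix()
    print('t',round(s['time'],2),'pos',s['tool_pos'].round(4),'yaw',np.degrees(np.arctan2(M[1,0],M[0,0])).round(2),'down',M[:,1].round(3),'F',s['wrist_force'].round(2),'w',round(s['width'],3),'q',s['q'].round(2));return s
E
python3 - <<'E'
from h import *
np.set_printoptions(precision=4,suppress=True)
st()
p,d,P,W,s=wrist();save(p,'pics/w1.png')
m=(d>0)&(d<.25);q=P[m&(np.abs(P[...,0])<.03)];print(len(q),np.percentile(q[:,1],[50,99,100]))
for n in ['side','top']:
    p,d=cams.read_camera(n);save(p,f'pics/{n}1.png');W=cloud(d,n)
    X=W-s['tool_pos'];m=(np.hypot(X[...,0],X[...,1])<.05)&(W[...,2]>.09)&(d>0);print(n,m.sum(),W[m][:,2].min() if m.any() else 0)
E
```

```text
t 3.35 pos [ 0.5545 -0.3112  0.1993] yaw -79.82 down [-0.001 -0.    -1.   ] F [-0.07  0.3   0.  ] w -0.004 q [-0.55  0.19  1.69 -0.    1.27  0.84]
28734 [-0.1198 -0.0482 -0.0398]
side 1997 0.23805293403230188
top 7768 0.3219773650077589
```

View pics/w1.png

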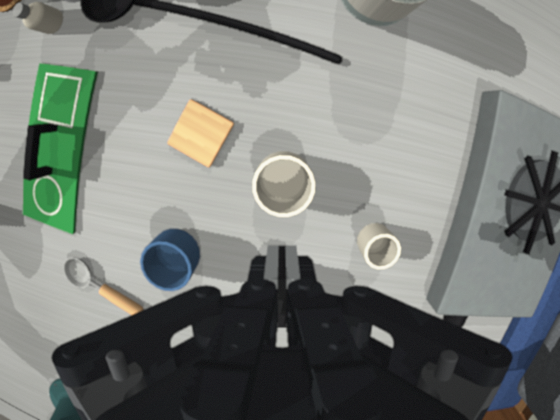

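View pics/side1.png

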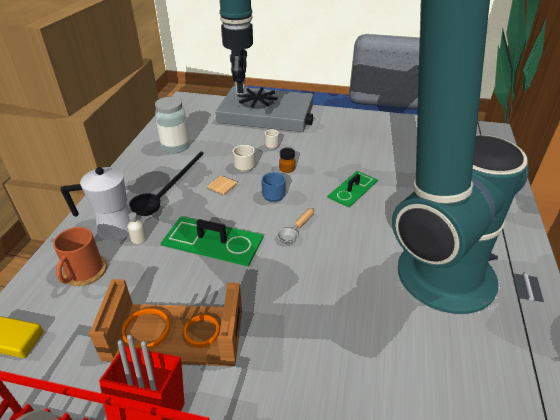

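Emit:
play_rows([
  [[0,0,0],[0,0,0]],
  [[0,0,0],[0,0,0]],
  [[0,0,0],[0,0,0]],
  [[0,0,-0.2],[0,0,0]],
  [[0,0,-0.3],[0,0,0]],
  [[0,0,-0.42],[0,0,0]],
  [[0,0,-0.42],[0,0,0]],
  [[0,0,-0.42],[0,0,0]],
], gripper=0)

```text
time: 4.5
tool_pos: [0.5557, -0.3124, 0.0334]
tcp_rot: [-1.287, 1.076, -1.081]
wrist_force: [0.4, -0.4, 0.3]
width: 1.002
```

```bash
python3 - <<'E'
from h import *
np.set_printoptions(precision=4,suppress=True)
s=st()
p,d=cams.read_camera('side');W=cloud(d,'side')
cv2.imwrite('pics/side2.png',cv2.resize(p[60:230,160:360,::-1],None,fx=4,fy=3.5,interpolation=cv2.INTER_CUBIC))
dark=(p.max(-1)<70)&(np.hypot(W[...,0]-s['tool_pos'][0],W[...,1]-s['tool_pos'][1])<.065)&(W[...,2]>.03)
print(dark.sum(),np.sort(W[dark][:,2])[:20])
c=cams.calibration('side');x=c['mtx']@(np.array(c['R'])@s['tool_pos']+c['t']);print('tcp px',x[:2]/x[2])
E
```

```text
t 4.5 pos [ 0.5557 -0.3124  0.0334] yaw -79.92 down [ 0.002 -0.001 -1.   ] F [ 0.36 -0.41  0.35] w 1.002 q [-0.55  0.33  1.83 -0.    0.97  0.84]
1784 [0.0866 0.0882 0.0889 0.0893 0.0897 0.0907 0.0915 0.0916 0.0916 0.0923
 0.0934 0.0937 0.0944 0.0952 0.0953 0.0957 0.0961 0.0963 0.0974 0.0975]
tcp px [243.1044 157.8554]
```

View pics/side2.png

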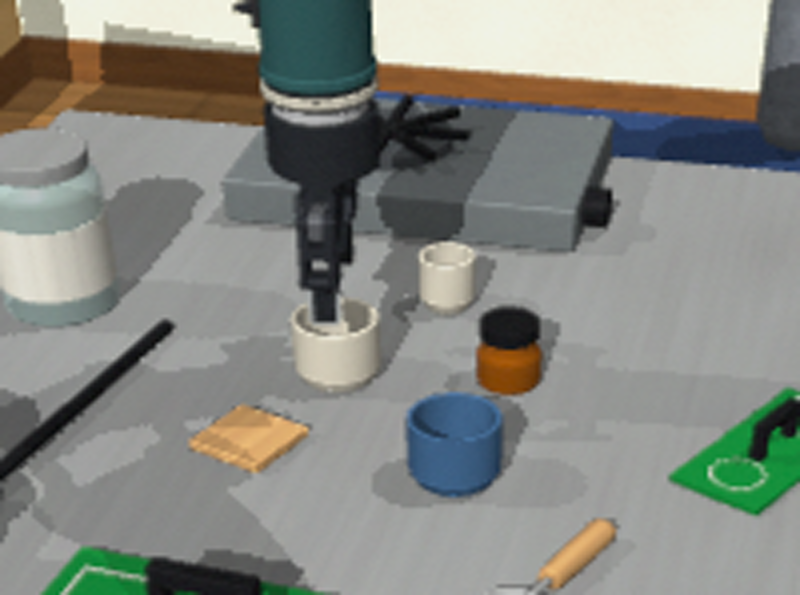

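Emit:
play_rows([
  [[0,0,-0.08],[0,0,0]],
  [[0,0,-0.15],[0,0,0]],
  [[0,0,-0.15],[0,0,0]],
  [[0,0,-0.15],[0,0,0]],
], gripper=0)

```text
time: 5.05
tool_pos: [0.5564, -0.3128, -0.0257]
tcp_rot: [-1.287, 1.075, -1.082]
wrist_force: [-0.6, 0.3, 0.6]
width: 1.003
```

```bash
python3 - <<'E'
from h import *
np.set_printoptions(precision=4,suppress=True)
s=st()
p,d,P,W,s=wrist();save(p,'pics/w3.png')
sel=(W[...,2]>.05)&(W[...,2]<.064)&(p.min(-1)>110)&(np.hypot(W[...,0]-.5545,W[...,1]+.3112)<.04)
print(sel.sum(),cv2.minEnclosingCircle((W[sel][:,:2]*1000).astype(np.float32)))
E
```

```text
t 5.05 pos [ 0.5564 -0.3128 -0.0257] yaw -79.91 down [ 0.004 -0.002 -1.   ] F [-0.56  0.33  0.55] w 1.003 q [-0.55  0.41  1.86 -0.    0.87  0.84]
4115 ((555.6768798828125, -312.569091796875), 31.885662078857422)
```

View pics/w3.png

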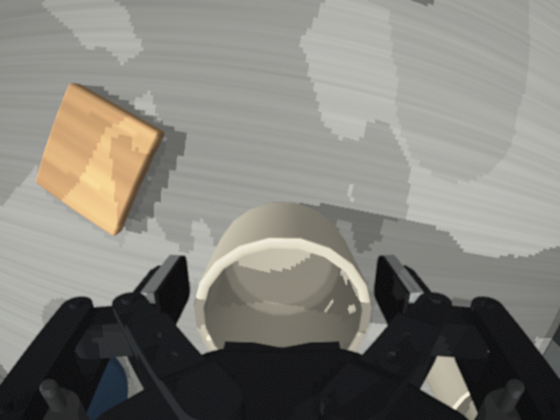

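Emit:
play_rows([
  [[0,0,0],[0,0,0]],
  [[0,0,0],[0,0,0]],
  [[0,0,0],[0,0,0]],
  [[0,0,0],[0,0,0]],
  [[0,0,0.05],[0,0,0]],
  [[0,0,0.15],[0,0,0]],
  [[0,0,0.3],[0,0,0]],
  [[0,0,0.4],[0,0,0]],
  [[0,0,0.4],[0,0,0]],
], gripper=1, squeeze=40)

```text
time: 6.22
tool_pos: [0.5576, -0.3135, 0.1378]
tcp_rot: [-1.286, 1.07, -1.087]
wrist_force: [0.3, -0.7, -2.4]
width: 0.744
```

```bash
python3 - <<'E'
from h import *
np.set_printoptions(precision=4,suppress=True)
s=st()
p,d,P,W,s=wrist();save(p,'pics/w4.png')
z=s['tool_pos'][2]
sel=(p.min(-1)>110)&(np.abs(P[...,0])<.04)&(P[...,1]<0)&(d<.25)
q=P[sel];print(len(q),np.percentile(q[:,1],[1,10,50]));zz=np.percentile(q[:,1],2)
r=q[q[:,1]<zz+.01];print(cv2.minEnclosingCircle((r[:,[0,2]]*1000).astype(np.float32)))
p,d=cams.read_camera('side');W=cloud(d,'side')
cv2.imwrite('pics/side4.png',cv2.resize(p[0:230,160:360,::-1],None,fx=3,fy=2.6))
E
```

```text
t 6.22 pos [ 0.5576 -0.3135  0.1378] yaw -79.91 down [ 0.009 -0.005 -1.   ] F [ 0.34 -0.66 -2.45] w 0.744 q [-0.55  0.23  1.75 -0.    1.15  0.84]
10966 [-0.1791 -0.0852 -0.0547]
((-0.35247039794921875, 66.27159118652344), 9.999999747378752e-05)
```

View pics/side4.png

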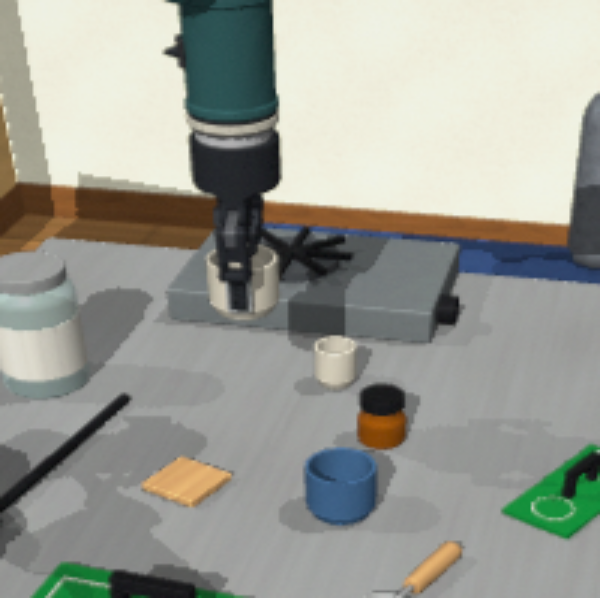

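View pics/w4.png

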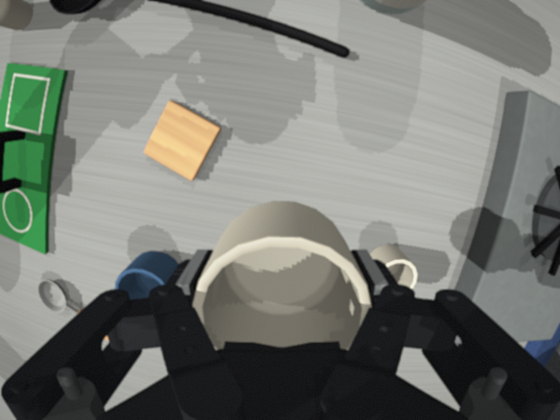

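```bash
python3 - <<'E'
from h import *
np.set_printoptions(precision=4,suppress=True)
s=st()
p,d=cams.read_camera('side');W=cloud(d,'side')
near=(np.hypot(W[...,0]-s['tool_pos'][0],W[...,1]-s['tool_pos'][1])<.07)&(W[...,2]>.1)&(d>0)
dark=near&(p.max(-1)<70);white=near&(p.min(-1)>120)
for z in (dark,white): q=np.sort(W[z][:,2]);print(z.sum(),q[:12])
q=W[white];r=q[q[:,2]<.22];print('cup',np.percentile(r[:,2],[1,99]))
m=near&white;q=W[m];zt=.0
for z in np.arange(.15,.24,.01):
  a=q[np.abs(q[:,2]-z)<.005];print(z.round(2),len(a),a.mean(0) if len(a) else '')
E
```

```text
t 6.33 pos [ 0.5541 -0.3114  0.1319] yaw -79.91 down [ 0. -0. -1.] F [-0.09  0.69 -2.4 ] w 0.741 q [-0.55  0.24  1.76  0.    1.15  0.84]
1452 [0.1834 0.1837 0.1842 0.1844 0.1848 0.1859 0.1864 0.1872 0.1876 0.1885
 0.1889 0.1889]
421 [0.1604 0.161  0.1619 0.1621 0.1624 0.1634 0.1637 0.1644 0.1653 0.1654
 0.1656 0.1662]
cup [0.162  0.2195]
0.15 0 
0.16 8 [ 0.5489 -0.2864  0.1624]
0.17 28 [ 0.5526 -0.2854  0.1705]
0.18 51 [ 0.5481 -0.288   0.1799]
0.19 51 [ 0.5497 -0.2901  0.1909]
0.2 42 [ 0.5506 -0.2936  0.1997]
0.21 30 [ 0.55   -0.2919  0.2098]
0.22 29 [ 0.5524 -0.3014  0.2174]
0.23 0
```

Emit:
play_rows([
  [[0.042,0.75,0.05],[0,0,0]],
  [[0.042,0.75,0.05],[0,0,0]],
  [[0.042,0.75,0.05],[0,0,0]],
  [[0.042,0.75,0.05],[0,0,0]],
  [[0.042,0.75,0.05],[0,0,0]],
])

```text
time: 7.0
tool_pos: [0.5689, -0.009, 0.1487]
tcp_rot: [-1.29, 1.082, -1.075]
wrist_force: [0.6, -0.1, -1.3]
width: 0.739
```

Emit:
play_rows([
  [[0.042,0.75,0],[0,0,0]],
  [[0.042,0.75,0],[0,0,0]],
  [[0.042,0.75,0],[0,0,0]],
  [[0.042,0.75,0],[0,0,0]],
  [[0.042,0.75,0],[0,0,0]],
  [[0.042,0.75,0],[0,0,0]],
  [[0.042,0.75,0],[0,0,0]],
])

```text
time: 7.88
tool_pos: [0.5863, 0.2876, 0.1488]
tcp_rot: [-1.292, 1.08, -1.077]
wrist_force: [-1.0, -0.8, -2.0]
width: 0.745
```

```bash
python3 - <<'E'
from h import *
np.set_printoptions(precision=4,suppress=True)
s=st()
p,d,P,W,s=wrist();save(p,'pics/w5.png')
org=(p[...,0]>200)&(p[...,2]<60)&(p[...,1]<170)&(p[...,1]>70)&(W[...,2]>.012)&(W[...,2]<.03)
print(org.sum()); 
q=W[org]
a=q[(np.hypot(q[:,0]-.588,q[:,1]-.289)<.055)];b=q[(np.hypot(q[:,0]-.479,q[:,1]-.27)<.045)]
for t in (a,b):
  if len(t)>10: print(len(t),t.mean(0),cv2.minEnclosingCircle((t[:,:2]*1000).astype(np.float32)))
E
```

```text
t 7.88 pos [0.5863 0.2876 0.1488] yaw -79.87 down [-0.004 -0.003 -1.   ] F [-1.04 -0.82 -1.97] w 0.745 q [ 0.42  0.26  1.7  -0.    1.19  1.81]
237
237 [0.5986 0.2886 0.0235] ((588.1844482421875, 289.4447937011719), 45.76945114135742)
```

View pics/w5.png

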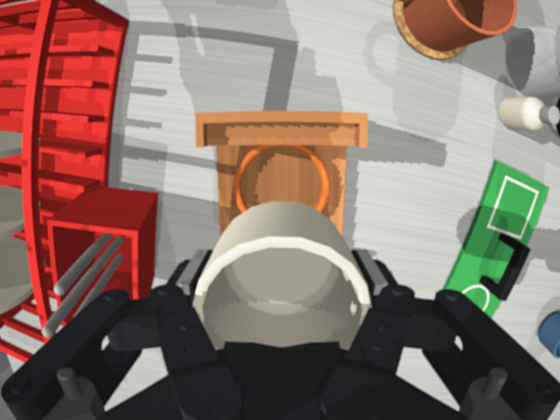

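Emit:
play_rows([
  [[0.001,0.001,-0.1],[0,0,0]],
  [[0.001,0.001,-0.2],[0,0,0]],
  [[0.001,0.001,-0.3],[0,0,0]],
  [[0.001,0.001,-0.36],[0,0,0]],
  [[0.001,0.001,-0.39],[0,0,0]],
  [[0.001,0.001,-0.405],[0,0,0]],
  [[0.001,0.001,-0.415],[0,0,0]],
  [[0.001,0.001,-0.415],[0,0,0]],
  [[0.001,0.001,-0.415],[0,0,0]],
])

```text
time: 9.05
tool_pos: [0.5891, 0.2893, -0.0135]
tcp_rot: [-1.286, 1.078, -1.079]
wrist_force: [-0.1, -1.0, -1.7]
width: 0.738
```

```bash
python3 - <<'E'
from h import *
s=st()
p,d=cams.read_camera('side');W=cloud(d,'side')
cv2.imwrite('pics/side6.png',cv2.resize(p[230:400,60:280,::-1],None,fx=3.5,fy=3.5))
p,d,P,W,s=wrist();save(p,'pics/w6.png')
E
```

```text
t 9.05 pos [ 0.5891  0.2893 -0.0135] yaw -79.91 down [ 0.002  0.001 -1.   ] F [-0.11 -0.96 -1.74] w 0.738 q [ 0.42  0.42  1.81 -0.    0.91  1.81]
```

View pics/side6.png

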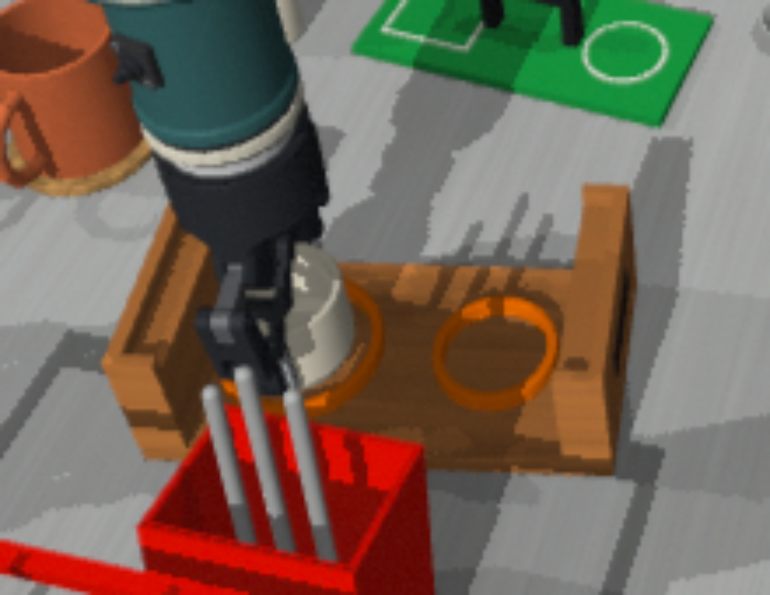

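View pics/w6.png

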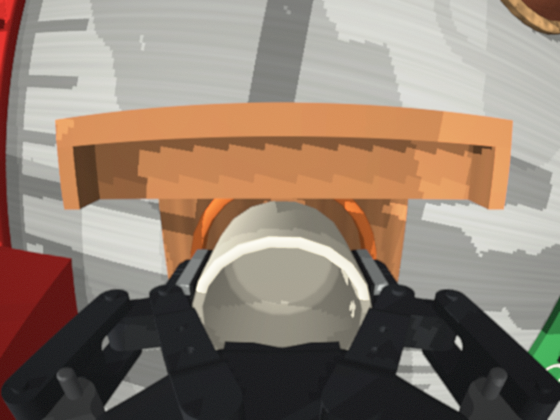

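Emit:
play_rows([
  [[0,0,-0.002],[0,0,0]],
  [[0,0,-0.002],[0,0,0]],
  [[0,0,-0.002],[0,0,0]],
  [[0,0,0.04],[0,0,0]],
  [[0,0,0.12],[0,0,0]],
  [[0,0,0.25],[0,0,0]],
  [[0,0,0.38],[0,0,0]],
  [[0,0,0.38],[0,0,0]],
], gripper=0.1)

```text
time: 10.15
tool_pos: [0.593, 0.291, 0.146]
tcp_rot: [-1.275, 1.072, -1.082]
wrist_force: [0.8, 0.7, 0.4]
width: 0.903
```

```bash
python3 - <<'E'
from h import *
s=st()
p,d,P,W,s=wrist();save(p,'pics/w7.png')
sel=(W[...,2]>.06)&(W[...,2]<.076)&(p.min(-1)>110)&(np.hypot(W[...,0]-.588,W[...,1]-.289)<.045)
print(sel.sum(),cv2.minEnclosingCircle((W[sel][:,:2]*1000).astype(np.float32)))
E
```

```text
t 10.15 pos [0.593 0.291 0.146] yaw -79.91 down [ 0.012  0.006 -1.   ] F [0.78 0.65 0.36] w 0.903 q [0.42 0.26 1.7  0.   1.17 1.81]
1454 ((588.2022705078125, 289.6486511230469), 32.200862884521484)
```

View pics/w7.png

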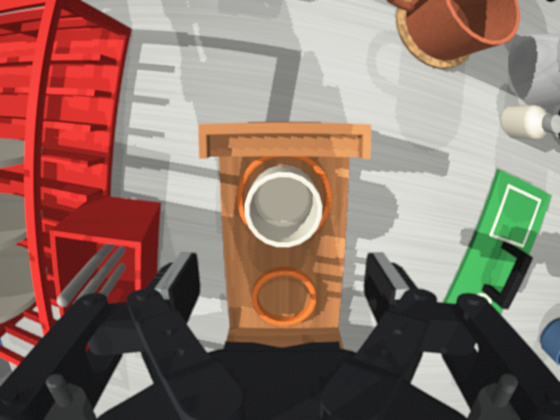

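Emit:
play_rows([
  [[-0.109,-0.904,0.02],[0,0,0]],
  [[-0.109,-0.904,0.02],[0,0,0]],
  [[-0.109,-0.904,0.02],[0,0,0]],
  [[-0.109,-0.904,0.02],[0,0,0]],
  [[-0.109,-0.904,0.02],[0,0,0]],
  [[-0.109,-0.904,0.02],[0,0,0]],
], gripper=0)

```text
time: 10.95
tool_pos: [0.5429, -0.0747, 0.1442]
tcp_rot: [-1.288, 1.081, -1.078]
wrist_force: [0.6, 0.6, -0.5]
width: 1.002
```

Emit:
play_rows([
  [[-0.109,-0.904,0],[0,0,0]],
  [[-0.109,-0.904,0],[0,0,0]],
  [[-0.109,-0.904,0],[0,0,0]],
  [[-0.109,-0.904,0],[0,0,0]],
  [[-0.109,-0.904,0],[0,0,0]],
  [[-0.109,-0.904,0],[0,0,0]],
  [[-0.109,-0.904,0],[0,0,0]],
  [[-0.109,-0.904,0],[0,0,0]],
])

```text
time: 11.95
tool_pos: [0.5002, -0.4333, 0.1438]
tcp_rot: [-1.286, 1.082, -1.076]
wrist_force: [-0.2, -0.0, -0.5]
width: 0.995
```

```bash
python3 - <<'E'
from h import *
s=st()
p,d,P,W,s=wrist();save(p,'pics/w8.png')
sel=(W[...,2]>.042)&(W[...,2]<.058)&(p.min(-1)>110)&(np.hypot(W[...,0]-.5,W[...,1]+.435)<.035)
print(sel.sum(),cv2.minEnclosingCircle((W[sel][:,:2]*1000).astype(np.float32)))
st()
E
```

```text
t 11.95 pos [ 0.5002 -0.4333  0.1438] yaw -79.96 down [-0.002  0.003 -1.   ] F [-0.25 -0.02 -0.48] w 0.995 q [-0.75  0.28  1.69  0.    1.18  0.64]
811 ((500.9905700683594, -435.72833251953125), 21.999107360839844)
t 12.0 pos [ 0.5006 -0.4328  0.1443] yaw -79.9 down [-0.002  0.002 -1.   ] F [ 0.1  -0.63  0.36] w 1.0 q [-0.75  0.28  1.69  0.    1.18  0.64]
```

View pics/w8.png

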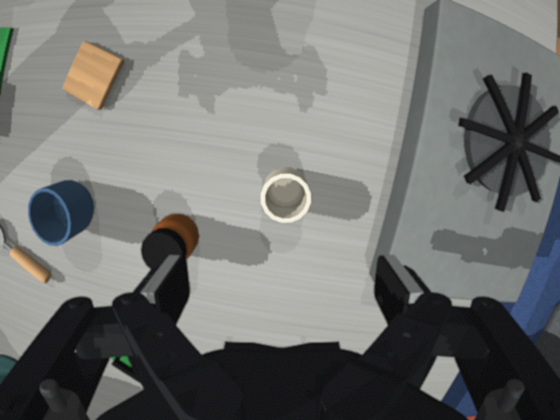

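Emit:
play_rows([
  [[0,-0.005,-0.12],[0,0,0]],
  [[0,-0.005,-0.25],[0,0,0]],
  [[0,-0.005,-0.35],[0,0,0]],
  [[0,-0.005,-0.41],[0,0,0]],
  [[0,-0.005,-0.43],[0,0,0]],
  [[0,-0.005,-0.43],[0,0,0]],
  [[0,-0.005,-0.43],[0,0,0]],
])

```text
time: 12.88
tool_pos: [0.5024, -0.4369, -0.0247]
tcp_rot: [-1.288, 1.076, -1.08]
wrist_force: [0.4, 0.2, -0.3]
width: 1.005
```

Emit:
play_rows([
  [[0,0,0],[0,0,0]],
  [[0,0,0],[0,0,0]],
  [[0,0,0],[0,0,0]],
  [[0,0,0],[0,0,0]],
  [[0,0,0],[0,0,0]],
  [[0,0,0.05],[0,0,0]],
  [[0,0,0.2],[0,0,0]],
  [[0,0,0.35],[0,0,0]],
  [[0,0,0.45],[0,0,0]],
  [[0,0,0.45],[0,0,0]],
], gripper=1)

```text
time: 14.12
tool_pos: [0.5038, -0.4388, 0.16]
tcp_rot: [-1.288, 1.07, -1.087]
wrist_force: [0.6, 0.0, -0.8]
width: 0.504
```

```bash
python3 - <<'E'
from h import *
s=st()
p,d,P,W,s=wrist();save(p,'pics/w9.png')
p,d=cams.read_camera('side');W=cloud(d,'side');s=st()
near=(np.hypot(W[...,0]-s['tool_pos'][0],W[...,1]-s['tool_pos'][1])<.06)&(W[...,2]>.1)&(d>0)
dark=near&(p.max(-1)<70);white=near&(p.min(-1)>120)
for z in (dark,white): q=np.sort(W[z][:,2]);print(z.sum(),q[:6])
E
```

```text
t 14.12 pos [ 0.5038 -0.4388  0.16  ] yaw -79.92 down [ 0.008 -0.007 -1.   ] F [ 0.59  0.03 -0.78] w 0.504 q [-0.75  0.27  1.67 -0.    1.2   0.64]
t 14.22 pos [ 0.501  -0.4361  0.1538] yaw -79.92 down [ 0. -0. -1.] F [ 0.24  0.54 -1.86] w 0.5 q [-0.75  0.27  1.67 -0.    1.2   0.64]
921 [0.20425857 0.20459081 0.20467389 0.20489479 0.20568478 0.20734008]
249 [0.1854143  0.18826776 0.18884999 0.19345103 0.19472534 0.19625532]
```

View pics/w9.png

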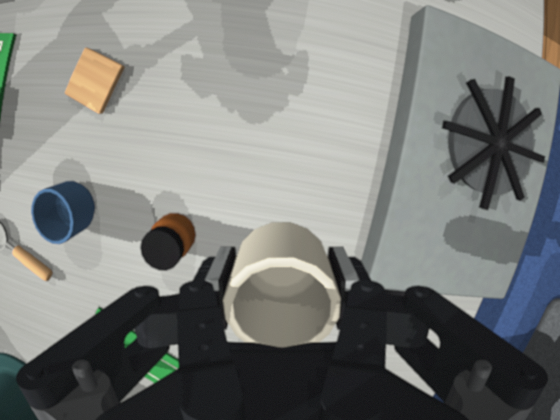

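Emit:
play_rows([
  [[-0.0275,0.883,0],[0,0,0]],
  [[-0.0275,0.883,0],[0,0,0]],
  [[-0.0275,0.883,0],[0,0,0]],
  [[-0.0275,0.883,0],[0,0,0]],
  [[-0.0275,0.883,0],[0,0,0]],
  [[-0.0275,0.883,0],[0,0,0]],
])

```text
time: 14.98
tool_pos: [0.4874, -0.0801, 0.1507]
tcp_rot: [-1.29, 1.082, -1.074]
wrist_force: [-0.5, -0.4, -1.3]
width: 0.509
```

Emit:
play_rows([
  [[-0.0275,0.883,0],[0,0,0]],
  [[-0.0275,0.883,0],[0,0,0]],
  [[-0.0275,0.883,0],[0,0,0]],
  [[-0.0275,0.883,0],[0,0,0]],
  [[-0.0275,0.883,0],[0,0,0]],
  [[-0.0275,0.883,0],[0,0,0]],
  [[-0.0275,0.883,0],[0,0,0]],
  [[-0.0275,0.883,0],[0,0,0]],
])

```text
time: 15.98
tool_pos: [0.4776, 0.2691, 0.1512]
tcp_rot: [-1.292, 1.08, -1.078]
wrist_force: [0.3, 0.1, -0.9]
width: 0.505
```

```bash
python3 - <<'E'
from h import *
s=st()
p,d,P,W,s=wrist();save(p,'pics/w10.png');st()
p,d=cams.read_camera('top');save(p,'pics/top10.png')
E
```

```text
t 15.97 pos [0.4776 0.2691 0.1512] yaw -79.88 down [-0.004 -0.002 -1.   ] F [ 0.27  0.07 -0.91] w 0.505 q [ 0.47  0.06  1.92 -0.    1.16  1.86]
t 16.02 pos [0.478  0.2687 0.1517] yaw -79.94 down [-0.003 -0.002 -1.   ] F [ 0.55  0.81 -0.71] w 0.504 q [ 0.47  0.06  1.92 -0.    1.16  1.86]
```

View pics/w10.png

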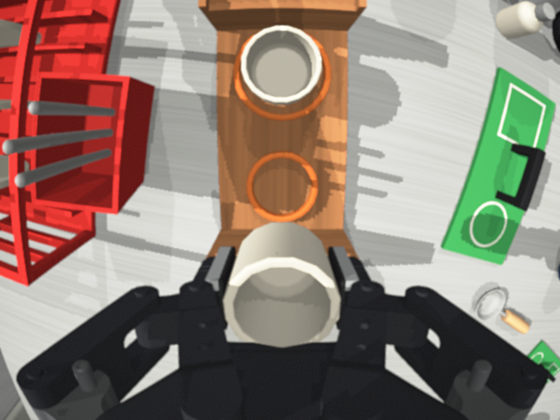

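Wrist picture: wide cup sits in its ring (283,65); the narrow ring (283,187) lies straight ahead of the held cup. Lowering.

Emit:
play_rows([
  [[0,0,-0.1],[0,0,0]],
  [[0,0,-0.2],[0,0,0]],
  [[0,0,-0.3],[0,0,0]],
  [[0,0,-0.36],[0,0,0]],
  [[0,0,-0.39],[0,0,0]],
  [[0,0,-0.41],[0,0,0]],
  [[0,0,-0.42],[0,0,0]],
  [[0,0,-0.42],[0,0,0]],
  [[0,0,-0.42],[0,0,0]],
])

```text
time: 17.2
tool_pos: [0.4802, 0.2706, -0.0135]
tcp_rot: [-1.285, 1.077, -1.079]
wrist_force: [0.4, -0.8, 1.4]
width: 0.504
```

```bash
python3 - <<'E'
from h import *
s=st()
p,d,P,W,s=wrist();save(p,'pics/w11.png');st()
E
```

```text
t 17.2 pos [ 0.4802  0.2706 -0.0135] yaw -79.91 down [ 0.002  0.001 -1.   ] F [ 0.39 -0.78  1.36] w 0.504 q [ 0.47  0.25  2.05 -0.    0.84  1.86]
t 17.25 pos [ 0.4802  0.2706 -0.0135] yaw -79.91 down [ 0.002  0.001 -1.   ] F [ 0.12 -0.45  1.56] w 0.507 q [ 0.47  0.25  2.05 -0.    0.84  1.86]
```

View pics/w11.png

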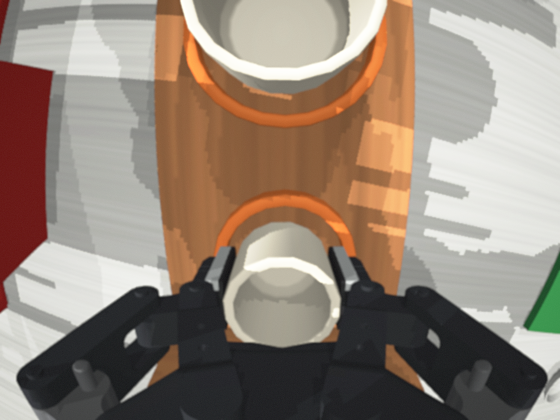

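Emit:
play_rows([
  [[0,0,0],[0,0,0]],
  [[0,0,0],[0,0,0]],
  [[0,0,0],[0,0,0]],
  [[0,0,0.04],[0,0,0]],
  [[0,0,0.12],[0,0,0]],
  [[0,0,0.25],[0,0,0]],
  [[0,0,0.4],[0,0,0]],
  [[0,0,0.4],[0,0,0]],
], gripper=0.25)

```text
time: 18.25
tool_pos: [0.4839, 0.2726, 0.1536]
tcp_rot: [-1.274, 1.072, -1.081]
wrist_force: [0.5, 0.5, -0.2]
width: 0.75
```

```bash
python3 - <<'E'
from h import *
s=st()
p,d,P,W,s=wrist();save(p,'pics/w12.png')
for c,h in (((.479,.2705),.064),((.588,.289),.070)):
    sel=(np.abs(W[...,2]-h)<.007)&(p.min(-1)>110)&(np.hypot(W[...,0]-c[0],W[...,1]-c[1])<.045)
    print(sel.sum(),cv2.minEnclosingCircle((W[sel][:,:2]*1000).astype(np.float32)))
st()
E
```

```text
t 18.25 pos [0.4839 0.2726 0.1536] yaw -79.91 down [ 0.013  0.006 -1.   ] F [ 0.51  0.48 -0.19] w 0.75 q [0.47 0.06 1.92 0.   1.15 1.86]
800 ((479.6717224121094, 271.0811462402344), 21.928171157836914)
1245 ((588.1116333007812, 289.75311279296875), 32.132198333740234)
t 18.3 pos [0.4818 0.2714 0.1502] yaw -79.91 down [ 0.007  0.004 -1.   ] F [ 0.21 -0.74 -0.33] w 0.751 q [0.47 0.06 1.92 0.   1.15 1.86]
```

View pics/w12.png

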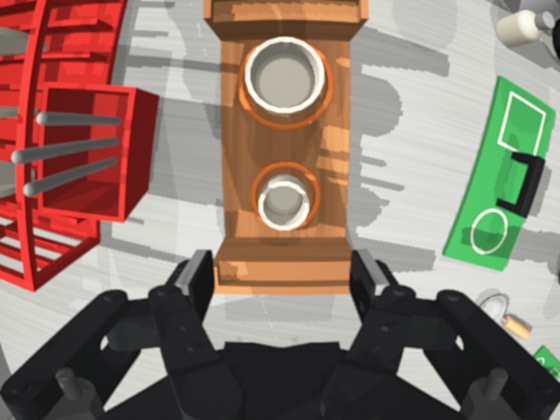

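Emit:
play_rows([
  [[0.167,-0.654,0],[0,0,-0.349]],
  [[0.167,-0.654,0],[0,0,-0.349]],
  [[0.167,-0.654,0],[0,0,-0.349]],
  [[0.167,-0.654,0],[0,0,-0.349]],
  [[0.167,-0.654,0],[0,0,-0.349]],
  [[0.167,-0.654,0],[0,0,-0.349]],
  [[0.167,-0.654,0],[0,0,-0.349]],
  [[0.167,-0.654,0],[0,0,-0.349]],
], gripper=0.25)

```text
time: 19.3
tool_pos: [0.5454, 0.01, 0.1452]
tcp_rot: [-1.162, 1.28, -1.279]
wrist_force: [0.5, 0.7, -0.4]
width: 0.75
```

```bash
python3 - <<'E'
from h import *
p,d,P,W,s=wrist();save(p,'pics/w13.png');s=st()
near=(np.abs(W[...,0]-.546)<.15)&(np.abs(W[...,1])<.1)
bar=near&(W[...,2]>.05)&(W[...,2]<.064)&(p.max(-1)<80)
print(bar.sum(),cv2.minAreaRect((W[bar][:,:2]*1000).astype(np.float32)))
pl=near&(p[...,1]>p[...,0]*1.0+40)&(W[...,2]<.015)&(W[...,2]>.004)
print(pl.sum(),cv2.minAreaRect((W[pl][:,:2]*1000).astype(np.float32)))
p,d=cams.read_camera('top');W=cloud(d,'top');save(p,'pics/top13.png')
E
```

```text
t 19.35 pos [0.5456 0.0099 0.1453] yaw -95.51 down [-0.  0. -1.] F [0.06 0.17 1.47] w 0.75 q [-0.03  0.06  1.94  0.    1.15  1.64]
1232 ((547.6617431640625, 7.796176910400391), (12.878716468811035, 68.3403091430664), 84.93401336669922)
19216 ((546.3673706054688, 7.804039001464844), (104.47755432128906, 226.25579833984375), 84.2352294921875)
```

View pics/w13.png

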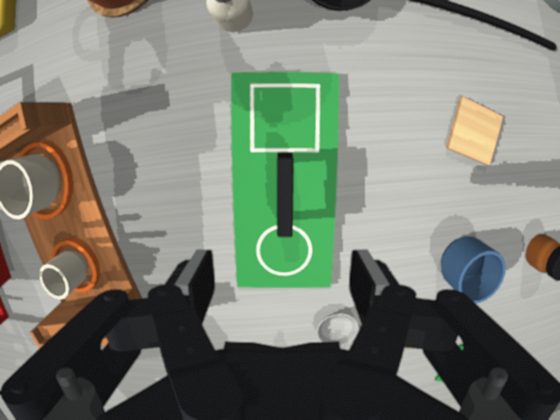

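Emit:
play_rows([
  [[0.003,-0.005,-0.12],[0,0,0]],
  [[0.003,-0.005,-0.25],[0,0,0]],
  [[0.003,-0.005,-0.34],[0,0,0]],
  [[0.003,-0.005,-0.38],[0,0,0]],
  [[0.003,-0.005,-0.394],[0,0,0]],
  [[0.003,-0.005,-0.394],[0,0,0]],
  [[0.003,-0.005,-0.394],[0,0,0]],
])

```text
time: 20.27
tool_pos: [0.5489, 0.0065, -0.0104]
tcp_rot: [-1.159, 1.279, -1.283]
wrist_force: [0.2, 0.7, 0.6]
width: 0.75
```

Emit:
play_rows([
  [[0,0,0],[0,0,0]],
  [[0,0,0],[0,0,0]],
  [[0,0,0],[0,0,0]],
  [[0,0,0],[0,0,0]],
  [[0,0,0],[0,0,0]],
  [[0,0,0],[0,0,0]],
  [[0,0,0.03],[0,0,0]],
  [[0,0,0.06],[0,0,0]],
  [[0,0,0.1],[0,0,0]],
  [[0,0,0.1],[0,0,0]],
], gripper=1, squeeze=80)

```text
time: 21.52
tool_pos: [0.5491, 0.0064, 0.0301]
tcp_rot: [-1.158, 1.278, -1.283]
wrist_force: [0.6, 0.2, -3.5]
width: 0.153
```

```bash
python3 - <<'E'
from h import *
st();p,d=cams.read_camera('side');cv2.imwrite('pics/side14.png',cv2.resize(p[100:350,60:360,::-1],None,fx=2.6,fy=2.4));W=cloud(d,'side')
s=st()
p,d,P,W,s=wrist();save(p,'pics/w14.png')
s=st()
near=(np.abs(W[...,0]-.546)<.15)&(np.abs(W[...,1])<.1)
pl=near&(p[...,1]>p[...,0]*1.0+40)&(W[...,2]<.08)&(W[...,2]>.02)
q=W[pl];A=np.c_[q[:,:2]-q[:,:2].mean(0),np.ones(len(q))];c=np.linalg.lstsq(A,q[:,2],rcond=None)[0];print('tilt',c,len(q))
print(cv2.minAreaRect((W[pl][:,:2]*1000).astype(np.float32)))
E
```

```text
t 21.52 pos [0.5491 0.0064 0.0301] yaw -95.62 down [ 0.004 -0.    -1.   ] F [ 0.63  0.18 -3.53] w 0.153 q [-0.03  0.19  2.03  0.    0.92  1.64]
t 21.57 pos [0.5482 0.0064 0.0291] yaw -95.63 down [ 0.003 -0.    -1.   ] F [ 0.95 -0.01 -2.92] w 0.154 q [-0.03  0.19  2.03  0.    0.92  1.64]
t 21.62 pos [0.5474 0.0065 0.0283] yaw -95.62 down [ 0.001 -0.    -1.   ] F [ 0.15 -0.02 -3.69] w 0.15 q [-0.03  0.19  2.03 -0.    0.92  1.64]
tilt [0.00154518 0.00130082 0.04948022] 42380
((572.50048828125, 4.330039978027344), (104.69209289550781, 175.9596405029297), 84.34558868408203)
```

View pics/w14.png

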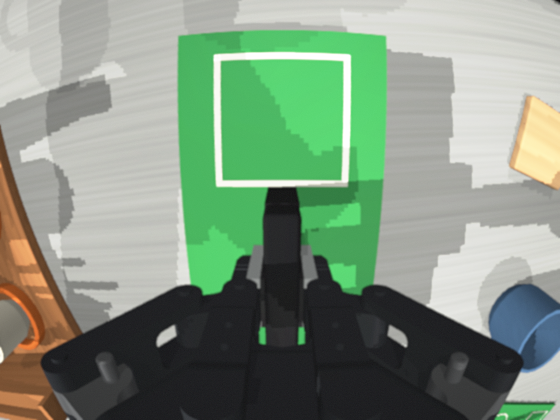

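View pics/side14.png

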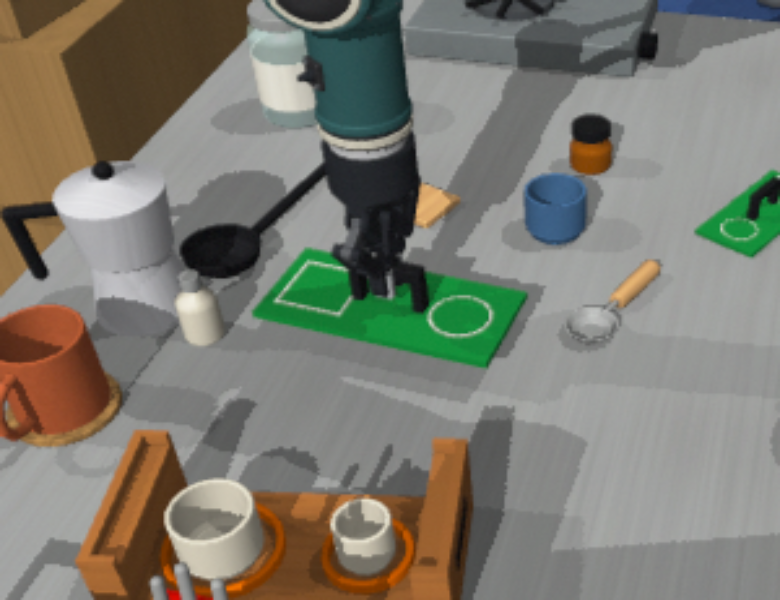

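Emit:
play_rows([
  [[0,0,0.12],[0,0,0]],
  [[0,0,0.25],[0,0,0]],
  [[0,0.1,0.31],[0,0,0.1]],
  [[-0.0345,0.25,0.31],[0,0,0.2]],
  [[-0.0345,0.4,0.31],[0,0,0.3]],
  [[-0.0345,0.53,0.31],[0,0,0.349]],
  [[-0.0345,0.63,0.31],[0,0,0.349]],
  [[-0.0345,0.6825,0.31],[0,0,0.349]],
  [[-0.0345,0.6825,0.31],[0,0,0.349]],
  [[-0.0345,0.6825,0.31],[0,0,0.349]],
])

```text
time: 22.88
tool_pos: [0.5331, 0.2783, 0.1513]
tcp_rot: [-1.289, 1.079, -1.079]
wrist_force: [0.2, -0.6, -3.1]
width: 0.152
```

```bash
python3 - <<'E'
from h import *
p,d,P,W,s=wrist();save(p,'pics/w15.png')
s=st()
pl=(p[...,1]>p[...,0]*1.0+40)&(W[...,2]<.19)&(W[...,2]>.1)
q=W[pl];A=np.c_[q[:,:2]-q[:,:2].mean(0),np.ones(len(q))];c=np.linalg.lstsq(A,q[:,2],rcond=None)[0];print('tilt',c,len(q))
r=cv2.minAreaRect((W[pl][:,:2]*1000).astype(np.float32));print(r)
s=st()
p,d=cams.read_camera('top');W=cloud(d,'top');save(p,'pics/top15.png')
pl=(p[...,1]>p[...,0]*1.0+40)&(W[...,2]<.19)&(W[...,2]>.14)
print(pl.sum(),cv2.minAreaRect((W[pl][:,:2]*1000).astype(np.float32)))
cad=(W[...,2]>.083)&(W[...,2]<.093)&(np.abs(W[...,0]-.533)<.16)&(np.abs(W[...,1]-.28)<.1)&(p[...,0]>p[...,2]+30)&(p[...,1]>p[...,2]+10)
print(cad.sum(),cv2.minAreaRect((W[cad][:,:2]*1000).astype(np.float32)))
E
```

```text
t 22.93 pos [0.5332 0.2781 0.1514] yaw -79.98 down [-0.001 -0.001 -1.   ] F [-0.2  -1.2  -2.96] w 0.152 q [ 0.44  0.16  1.81 -0.    1.17  1.84]
tilt [-1.28290109e-03  1.25653654e-04  1.71399181e-01] 42323
((557.3826293945312, 283.1195068359375), (175.8785400390625, 104.70277404785156), 10.161352157592773)
t 22.93 pos [0.5332 0.2781 0.1514] yaw -79.98 down [-0.001 -0.001 -1.   ] F [-0.2  -1.2  -2.96] w 0.152 q [ 0.44  0.16  1.81 -0.    1.17  1.84]
3530 ((533.0866088867188, 279.31689453125), (227.292724609375, 105.42159271240234), 9.781294822692871)
334 ((533.8768920898438, 280.37921142578125), (255.46136474609375, 129.4131622314453), 9.943533897399902)
```

View pics/w15.png

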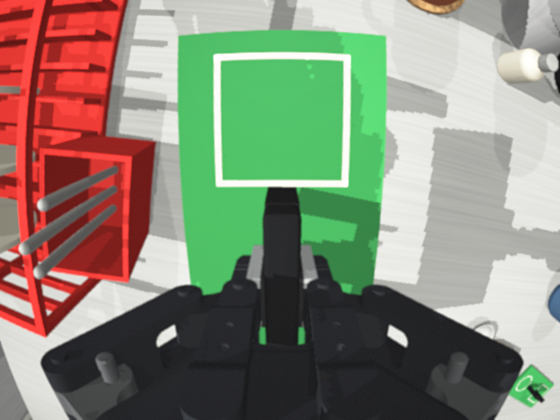

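View pics/top15.png

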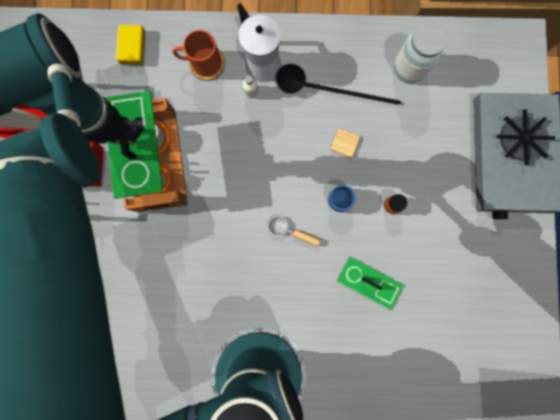

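Emit:
play_rows([
  [[0.001,0.0025,-0.08],[0,0,0]],
  [[0.001,0.0025,-0.14],[0,0,0]],
  [[0.001,0.0025,-0.17],[0,0,0]],
  [[0.001,0.0025,-0.185],[0,0,0]],
  [[0.001,0.0025,-0.195],[0,0,0]],
  [[0.001,0.0025,-0.205],[0,0,0]],
  [[0.001,0.0025,-0.212],[0,0,0]],
  [[0.001,0.0025,-0.212],[0,0,0]],
])

```text
time: 23.98
tool_pos: [0.5337, 0.2806, 0.0671]
tcp_rot: [-1.287, 1.078, -1.078]
wrist_force: [0.6, 0.8, -3.8]
width: 0.157
```

```bash
python3 - <<'E'
from h import *
st()
p,d=cams.read_camera('side');W=cloud(d,'side');cv2.imwrite('pics/side16.png',cv2.resize(p[230:400,60:280,::-1],None,fx=3.5,fy=3.5));st()
p,d=cams.read_camera('top');W=cloud(d,'top')
pl=(p[...,1]>p[...,0]*1.0+40)&(W[...,2]<.11)&(W[...,2]>.06)
q=W[pl];A=np.c_[q[:,:2]-q[:,:2].mean(0),np.ones(len(q))];c=np.linalg.lstsq(A,q[:,2],rcond=None)[0];print('tilt',c,len(q))
print(pl.sum(),cv2.minAreaRect((W[pl][:,:2]*1000).astype(np.float32)))
E
```

```text
t 23.98 pos [0.5337 0.2806 0.0671] yaw -79.91 down [-0. -0. -1.] F [ 0.58  0.82 -3.76] w 0.157 q [0.44 0.24 1.88 0.   1.02 1.84]
t 24.02 pos [0.5338 0.2806 0.0672] yaw -79.91 down [ 0.  0. -1.] F [ 0.4  -0.02 -3.45] w 0.151 q [0.44 0.24 1.88 0.   1.02 1.84]
tilt [-0.00337654  0.01076554  0.08735233] 2980
2980 ((361.8329162597656, 185.6857452392578), (549.7503051757812, 474.473876953125), 59.66389083862305)
```

View pics/side16.png

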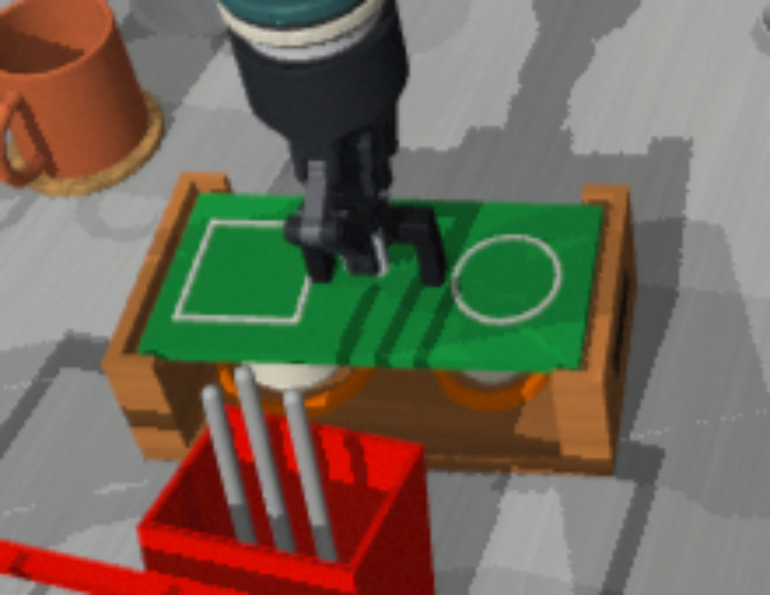

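Divider is between the lips, about 3 mm above the ledges. Lowering the last bit and releasing.

Emit:
play_rows([
  [[0,0,-0.003],[0,0,0]],
  [[0,0,-0.006],[0,0,0]],
  [[0,0,-0.008],[0,0,0]],
  [[0,0,-0.008],[0,0,0]],
  [[0,0,-0.008],[0,0,0]],
])

```text
time: 24.7
tool_pos: [0.5338, 0.2805, 0.0644]
tcp_rot: [-1.287, 1.078, -1.079]
wrist_force: [-2.3, -1.5, 2.2]
width: 0.151
```

```bash
python3 - <<'E'
from h import *
st()
E
```

```text
t 24.7 pos [0.5338 0.2805 0.0644] yaw -79.92 down [ 0.  0. -1.] F [-2.27 -1.51  2.22] w 0.151 q [0.44 0.24 1.89 0.   1.01 1.84]
```

Emit:
play_rows([
  [[0,0,0],[0,0,0]],
  [[0,0,0],[0,0,0]],
  [[0,0,0],[0,0,0]],
  [[0,0,0.04],[0,0,0]],
  [[0,0,0.12],[0,0,0]],
  [[0,0,0.25],[0,0,0]],
  [[0,0,0.3],[0,0,0]],
  [[0,0,0.3],[0,0,0]],
], gripper=0.5)

```text
time: 25.7
tool_pos: [0.5354, 0.2812, 0.1868]
tcp_rot: [-1.282, 1.076, -1.08]
wrist_force: [-0.6, -0.0, -1.6]
width: 0.496
```

```bash
cat >> h.py <<'E'
def plate(p,W):
    pl=(p[...,1]>p[...,0]*1.0+40)&(W[...,2]<.092)&(W[...,2]>.076)&(np.hypot(W[...,0]-.5335,W[...,1]-.28)<.14)
    q=W[pl];A=np.c_[q[:,:2]-q[:,:2].mean(0),np.ones(len(q))];c=np.linalg.lstsq(A,q[:,2],rcond=None)[0];print('tilt',c,len(q),cv2.minAreaRect((q[:,:2]*1000).astype(np.float32)))
E
python3 - <<'E'
from h import *
p,d,P,W,s=wrist();save(p,'pics/w17.png');st();plate(p,W)
p,d=cams.read_camera('side');W=cloud(d,'side');cv2.imwrite('pics/side17.png',cv2.resize(p[230:400,60:280,::-1],None,fx=3.5,fy=3.5));st();plate(p,W)
E
```

```text
t 25.75 pos [0.534  0.2806 0.1844] yaw -79.91 down [ 0.001  0.001 -1.   ] F [ 0.01  0.29 -0.05] w 0.501 q [0.44 0.14 1.78 0.   1.23 1.84]
tilt [-0.00068649  0.00092524  0.08470717] 22270 ((533.4017333984375, 280.8446350097656), (227.50819396972656, 104.82173156738281), 10.127517700195312)
t 25.8 pos [0.533  0.2801 0.1827] yaw -79.91 down [-0.001 -0.001 -1.   ] F [-0.53  0.12 -0.81] w 0.499 q [0.44 0.14 1.78 0.   1.23 1.84]
tilt [ 0.00089004 -0.01202763  0.08472478] 4851 ((533.1105346679688, 280.25067138671875), (226.98439025878906, 107.51055145263672), 10.135976791381836)
```

View pics/w17.png

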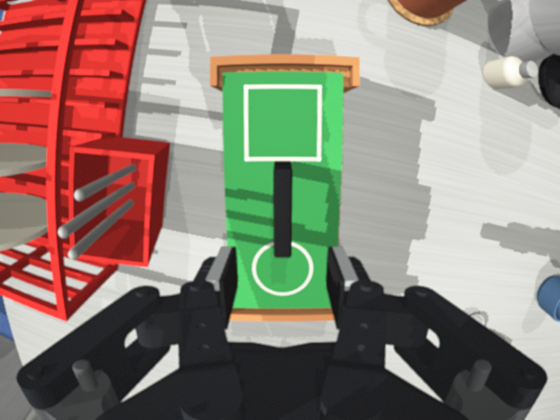

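View pics/side17.png

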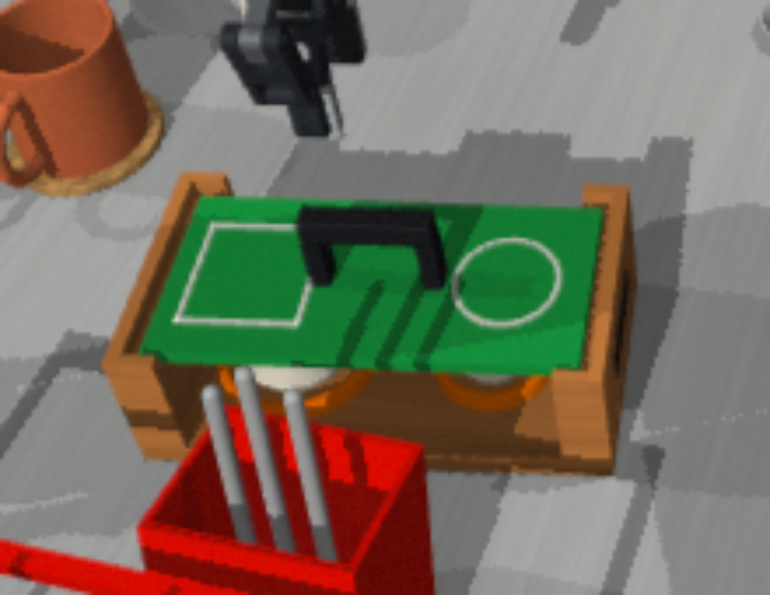

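Emit:
play_rows([
  [[-0.128,-0.761,0],[0,0,0]],
  [[-0.128,-0.761,0],[0,0,0]],
  [[-0.128,-0.761,0],[0,0,0]],
  [[-0.128,-0.761,0],[0,0,0]],
  [[-0.128,-0.761,0],[0,0,0]],
], gripper=0, squeeze=40)

```text
time: 26.42
tool_pos: [0.4802, -0.0256, 0.1812]
tcp_rot: [-1.29, 1.082, -1.076]
wrist_force: [1.0, -0.1, -0.2]
width: 0.992
```

Emit:
play_rows([
  [[-0.128,-0.761,0],[0,0,0]],
  [[-0.128,-0.761,0],[0,0,0]],
  [[-0.128,-0.761,0],[0,0,0]],
  [[-0.128,-0.761,0],[0,0,0]],
  [[-0.128,-0.761,-0.085],[0,0,0]],
  [[-0.128,-0.761,-0.085],[0,0,0]],
  [[-0.128,-0.761,-0.085],[0,0,0]],
  [[-0.128,-0.761,-0.085],[0,0,0]],
])

```text
time: 27.42
tool_pos: [0.4316, -0.327, 0.1497]
tcp_rot: [-1.287, 1.078, -1.077]
wrist_force: [0.6, -0.0, -0.7]
width: 1.003
```

```bash
python3 - <<'E'
from h import *
s=st()
p,d,P,W,s=wrist();save(p,'pics/w18.png')
sel=(W[...,2]>.056)&(W[...,2]<.068)&(p.max(-1)<70)&(np.hypot(W[...,0]-.4305,W[...,1]+.329)<.035)
print(sel.sum(),cv2.minEnclosingCircle((W[sel][:,:2]*1000).astype(np.float32)))
st()
E
```

```text
t 27.43 pos [ 0.4316 -0.327   0.1497] yaw -79.84 down [-0.     0.001 -1.   ] F [ 0.61 -0.04 -0.68] w 1.003 q [-0.69  0.05  1.94  0.    1.16  0.7 ]
1833 ((431.7803039550781, -331.15191650390625), 20.987953186035156)
t 27.48 pos [ 0.432  -0.3271  0.1502] yaw -79.82 down [ 0.  0. -1.] F [-0.84  0.11  0.05] w 0.999 q [-0.69  0.05  1.94  0.    1.16  0.7 ]
```

View pics/w18.png

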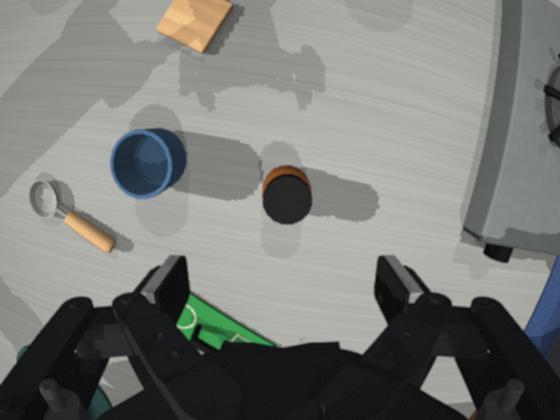

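Emit:
play_rows([
  [[0,-0.009,-0.12],[0,0,0]],
  [[0,-0.009,-0.25],[0,0,0]],
  [[0,-0.009,-0.37],[0,0,0]],
  [[0,-0.009,-0.43],[0,0,0]],
  [[0,-0.009,-0.46],[0,0,0]],
  [[0,-0.009,-0.46],[0,0,0]],
  [[0,-0.009,-0.46],[0,0,0]],
])

```text
time: 28.35
tool_pos: [0.4328, -0.3327, -0.0325]
tcp_rot: [-1.288, 1.076, -1.081]
wrist_force: [0.0, 0.0, -0.0]
width: 0.998
```

Emit:
play_rows([
  [[0,0,0],[0,0,0]],
  [[0,0,0],[0,0,0]],
  [[0,0,0],[0,0,0]],
  [[0,0,0],[0,0,0]],
  [[0,0,0],[0,0,0]],
  [[0,0,0.05],[0,0,0]],
  [[0,0,0.2],[0,0,0]],
  [[0,0,0.35],[0,0,0]],
  [[0,0,0.5],[0,0,0]],
  [[0,0,0.5],[0,0,0]],
], gripper=1)

```text
time: 29.6
tool_pos: [0.4348, -0.335, 0.1725]
tcp_rot: [-1.287, 1.068, -1.089]
wrist_force: [1.2, -0.4, -1.7]
width: 0.546
```

```bash
python3 - <<'E'
from h import *
s=st()
p,d,P,W,s=wrist();save(p,'pics/w19.png')
p,d=cams.read_camera('side');W=cloud(d,'side');s=st()
cv2.imwrite('pics/side19.png',cv2.resize(p[0:240,180:400,::-1],None,fx=2.5,fy=2.5))
near=(np.hypot(W[...,0]-s['tool_pos'][0],W[...,1]-s['tool_pos'][1])<.07)&(W[...,2]>.1)&(d>0)
am=near&(p[...,0]>p[...,2]+50);print(am.sum(),np.sort(W[am][:,2])[:6])
p,d=cams.read_camera('wrist');st()
E
```

```text
t 29.6 pos [ 0.4348 -0.335   0.1725] yaw -79.93 down [ 0.009 -0.008 -1.   ] F [ 1.16 -0.44 -1.72] w 0.546 q [-0.7   0.03  1.91 -0.    1.19  0.69]
t 29.7 pos [ 0.4313 -0.332   0.1662] yaw -79.92 down [ 0.001 -0.001 -1.   ] F [ 0.46  0.11 -2.1 ] w 0.539 q [-0.7   0.04  1.92 -0.    1.19  0.69]
116 [0.20748107 0.20784603 0.20786701 0.20789846 0.20835837 0.2088898 ]
t 29.75 pos [ 0.4303 -0.3311  0.1644] yaw -79.92 down [-0.002  0.002 -1.   ] F [-0.06  1.22 -2.39] w 0.546 q [-0.7   0.04  1.92 -0.    1.19  0.69]
```

View pics/side19.png

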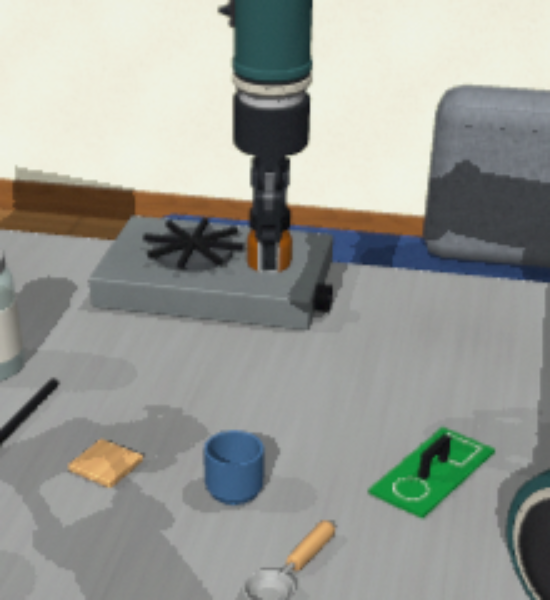

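View pics/w19.png

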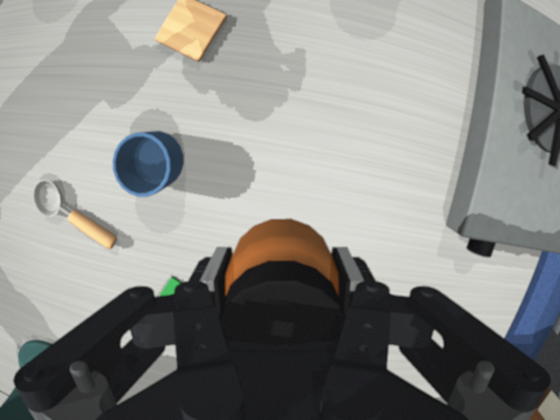

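Emit:
play_rows([
  [[0.044,0.75,0.03],[0,0,0]],
  [[0.044,0.75,0.03],[0,0,0]],
  [[0.044,0.75,0.03],[0,0,0]],
  [[0.044,0.75,0.03],[0,0,0]],
  [[0.044,0.75,0.03],[0,0,0]],
])

```text
time: 30.38
tool_pos: [0.4466, -0.0295, 0.1749]
tcp_rot: [-1.29, 1.082, -1.075]
wrist_force: [0.4, -0.2, -1.8]
width: 0.546
```

Emit:
play_rows([
  [[0.044,0.75,0],[0,0,0]],
  [[0.044,0.75,0],[0,0,0]],
  [[0.044,0.75,0],[0,0,0]],
  [[0.044,0.75,0],[0,0,0]],
  [[0.044,0.75,0],[0,0,0]],
  [[0.044,0.75,0],[0,0,0]],
  [[0.044,0.75,0],[0,0,0]],
  [[0.044,0.75,0],[0,0,0]],
])

```text
time: 31.38
tool_pos: [0.4659, 0.2665, 0.1766]
tcp_rot: [-1.289, 1.081, -1.079]
wrist_force: [-0.7, -0.1, -1.3]
width: 0.548
```

```bash
python3 - <<'E'
from h import *
p,d,P,W,s=wrist();save(p,'pics/w20.png');s=st()
p,d=cams.read_camera('top');st()
p,d=cams.read_camera('top');st()
E
```

```text
t 31.43 pos [0.4662 0.2666 0.177 ] yaw -80.01 down [-0.001 -0.001 -1.   ] F [-0.97 -0.49 -1.22] w 0.544 q [ 0.47  0.02  1.92 -0.    1.21  1.87]
t 31.48 pos [0.4664 0.2667 0.1774] yaw -80.02 down [-0.001 -0.001 -1.   ] F [ 0.03 -0.66 -1.68] w 0.542 q [ 0.47  0.02  1.92 -0.    1.21  1.87]
t 31.52 pos [0.4666 0.2669 0.1777] yaw -80.02 down [-0. -0. -1.] F [ 0.35 -0.06 -1.  ] w 0.544 q [ 0.47  0.02  1.92 -0.    1.21  1.87]
```

View pics/w20.png

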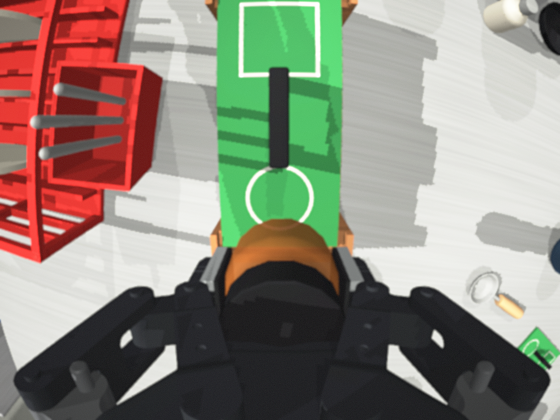

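Emit:
play_rows([
  [[0,0.002,-0.1],[0,0,0]],
  [[0,0.002,-0.2],[0,0,0]],
  [[0,0.002,-0.26],[0,0,0]],
  [[0,0.002,-0.29],[0,0,0]],
  [[0,0.002,-0.305],[0,0,0]],
  [[0,0.002,-0.314],[0,0,0]],
  [[0,0.002,-0.317],[0,0,0]],
  [[0,0.002,-0.317],[0,0,0]],
  [[0,0.002,-0.317],[0,0,0]],
])

```text
time: 32.65
tool_pos: [0.4669, 0.2691, 0.0516]
tcp_rot: [-1.286, 1.078, -1.079]
wrist_force: [0.4, -0.5, -0.8]
width: 0.544
```

```bash
python3 - <<'E'
from h import *
p,d,P,W,s=wrist();save(p,'pics/w21.png');s=st()
p,d=cams.read_camera('side');cv2.imwrite('pics/side21.png',cv2.resize(p[230:400,60:280,::-1],None,fx=3.5,fy=3.5));st()
E
```

```text
t 32.7 pos [0.4668 0.2691 0.0515] yaw -79.91 down [ 0.001  0.    -1.   ] F [-0.79 -0.35 -0.82] w 0.545 q [0.48 0.14 2.03 0.   0.96 1.87]
t 32.75 pos [0.4667 0.269  0.0514] yaw -79.91 down [ 0.  0. -1.] F [-0.81  0.78 -1.9 ] w 0.546 q [0.48 0.14 2.03 0.   0.96 1.87]
```

View pics/side21.png

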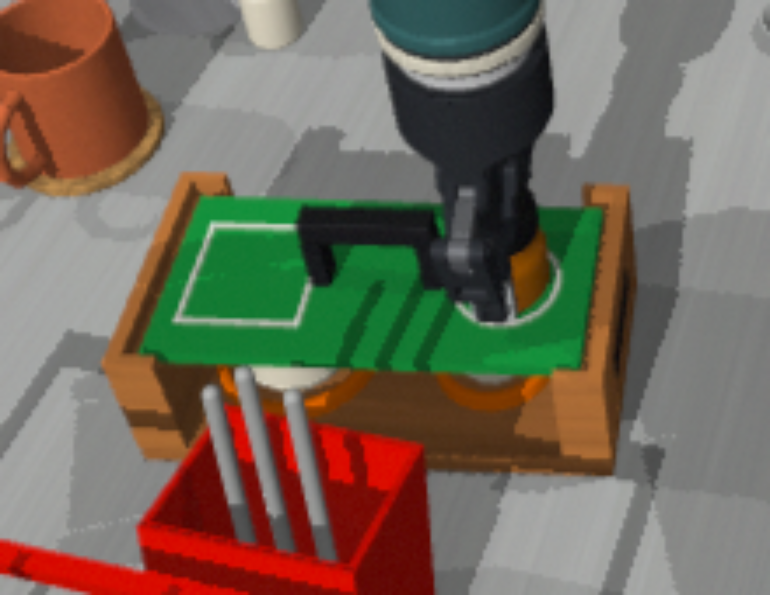

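Emit:
play_rows([
  [[0,0,-0.002],[0,0,0]],
  [[0,0,-0.004],[0,0,0]],
  [[0,0,-0.004],[0,0,0]],
  [[0,0,-0.004],[0,0,0]],
])

```text
time: 33.25
tool_pos: [0.4668, 0.2691, 0.0509]
tcp_rot: [-1.287, 1.078, -1.079]
wrist_force: [-3.4, -0.8, 7.2]
width: 0.542
```

Emit:
play_rows([
  [[0,0,0],[0,0,0]],
  [[0,0,0],[0,0,0]],
  [[0,0,0],[0,0,0]],
  [[0,0,0.04],[0,0,0]],
  [[0,0,0.12],[0,0,0]],
  [[0,0,0.25],[0,0,0]],
  [[0,0,0.35],[0,0,0]],
  [[0,0,0.35],[0,0,0]],
], gripper=0.3)

```text
time: 34.25
tool_pos: [0.4698, 0.2706, 0.1956]
tcp_rot: [-1.277, 1.074, -1.08]
wrist_force: [-0.6, -0.1, -0.2]
width: 0.7
```

```bash
python3 - <<'E'
from h import *
p,d,P,W,s=wrist();save(p,'pics/w22.png');s=st()
sel=(W[...,2]>.138)&(W[...,2]<.155)&(p.max(-1)<70)&(np.hypot(W[...,0]-.4665,W[...,1]-.2685)<.035)
print(sel.sum(),cv2.minEnclosingCircle((W[sel][:,:2]*1000).astype(np.float32)))
plate(p,W)
st()
E
```

```text
t 34.3 pos [0.4682 0.2698 0.1929] yaw -79.92 down [ 0.005  0.003 -1.   ] F [-0.31 -0.29 -1.04] w 0.698 q [0.48 0.01 1.9  0.   1.23 1.87]
2414 ((466.82000732421875, 269.4776916503906), 21.16615867614746)
tilt [0.00067473 0.00114408 0.08472723] 20708 ((533.092529296875, 280.54266357421875), (226.650390625, 105.43321228027344), 10.121108055114746)
t 34.3 pos [0.4682 0.2698 0.1929] yaw -79.92 down [ 0.005  0.003 -1.   ] F [-0.31 -0.29 -1.04] w 0.698 q [0.48 0.01 1.9  0.   1.23 1.87]
```

View pics/w22.png

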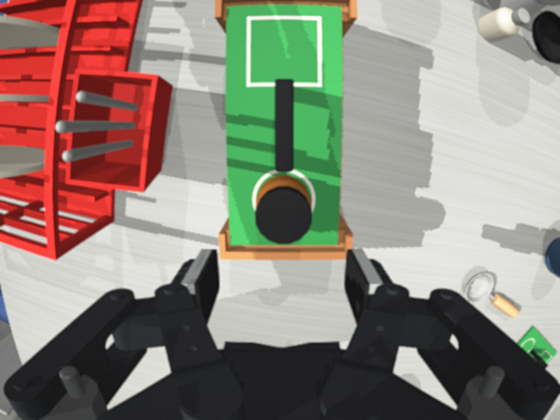

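Emit:
play_rows([
  [[0.154,-0.594,0],[0,0,0]],
  [[0.154,-0.594,0],[0,0,0]],
  [[0.154,-0.594,0],[0,0,0]],
  [[0.154,-0.594,0],[0,0,0]],
], gripper=0)

```text
time: 34.8
tool_pos: [0.5273, 0.0293, 0.1882]
tcp_rot: [-1.289, 1.08, -1.077]
wrist_force: [0.7, 0.7, -1.0]
width: 1.0
```

Emit:
play_rows([
  [[0.154,-0.594,0],[0,0,-0.684]],
  [[0.154,-0.594,0],[0,0,-0.684]],
  [[0.154,-0.594,0],[0,0,-0.684]],
  [[0.154,-0.594,-0.1],[0,0,-0.684]],
  [[0.154,-0.594,-0.1],[0,0,-0.684]],
  [[0.154,-0.594,-0.1],[0,0,-0.684]],
  [[0.154,-0.594,-0.1],[0,0,-0.684]],
  [[0.154,-0.594,-0.1],[0,0,-0.684]],
])

```text
time: 35.8
tool_pos: [0.5903, -0.2051, 0.1507]
tcp_rot: [-1.016, 1.467, -1.47]
wrist_force: [0.7, 0.1, 0.1]
width: 0.998
```

```bash
python3 - <<'E'
from h import *
s=st()
p,d,P,W,s=wrist();save(p,'pics/w23.png')
sel=(W[...,2]>.006)&(W[...,2]<.015)&(p[...,0]>p[...,2]+40)&(np.hypot(W[...,0]-.5899,W[...,1]+.2064)<.06)
print(sel.sum(),cv2.minAreaRect((W[sel][:,:2]*1000).astype(np.float32)))
st()
E
```

```text
t 35.8 pos [ 0.5903 -0.2051  0.1507] yaw -110.59 down [ 0.002 -0.    -1.   ] F [0.67 0.14 0.13] w 0.998 q [-0.37  0.2   1.77  0.    1.17  1.56]
3489 ((590.8592529296875, -207.58975219726562), (60.19984436035156, 60.243316650390625), 69.62651062011719)
t 35.85 pos [ 0.5903 -0.2052  0.1507] yaw -110.6 down [ 0.002 -0.001 -1.   ] F [-0.34 -0.67 -0.89] w 1.003 q [-0.37  0.2   1.77  0.    1.17  1.56]
```

View pics/w23.png

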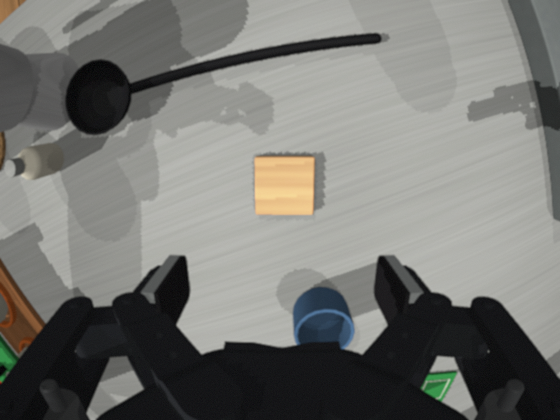

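Emit:
play_rows([
  [[0,-0.005,-0.12],[0,0,0]],
  [[0,-0.005,-0.25],[0,0,0]],
  [[0,-0.005,-0.37],[0,0,0]],
  [[0,-0.005,-0.44],[0,0,0]],
  [[0,-0.005,-0.465],[0,0,0]],
  [[0,-0.005,-0.475],[0,0,0]],
  [[0,-0.005,-0.475],[0,0,0]],
  [[0,-0.005,-0.475],[0,0,0]],
])

```text
time: 36.85
tool_pos: [0.5911, -0.2088, -0.0388]
tcp_rot: [-1.015, 1.468, -1.472]
wrist_force: [-0.6, -0.1, 0.3]
width: 0.998
```

```bash
python3 - <<'E'
from h import *
p,d=cams.read_camera('side');W=cloud(d,'side');s=st()
cv2.imwrite('pics/side24.png',cv2.resize(p[100:220,170:310,::-1],None,fx=5,fy=5,interpolation=cv2.INTER_CUBIC))
dark=(p.max(-1)<60)&(np.hypot(W[...,0]-s['tool_pos'][0],W[...,1]-s['tool_pos'][1])<.065)&(d>0)
print(np.sort(W[dark][:,2])[:20].round(4))
p,d,P,W,s=wrist();save(p,'pics/w24.png')
f=(d>0)&(d<.2)&(p.max(-1)<200)&(np.abs(P[...,0])>.036)&(np.abs(P[...,0])<.06)&(np.abs(P[...,2])<.013)
print(np.sort(W[f][:,2])[:20].round(4));st()
E
```

```text
t 36.9 pos [ 0.591  -0.2088 -0.039 ] yaw -110.7 down [ 0.002 -0.001 -1.   ] F [-0.86  0.54  0.07] w 1.002 q [-0.38  0.41  1.89  0.    0.84  1.55]
[0.0122 0.014  0.0146 0.0151 0.0158 0.0161 0.0166 0.0186 0.0186 0.0195
 0.0197 0.0205 0.0205 0.0207 0.0207 0.0209 0.0213 0.0215 0.0221 0.0225]
[-0.0016 -0.0014 -0.0013 -0.0013 -0.0012 -0.0012 -0.0012 -0.0011 -0.0011
 -0.0011 -0.001  -0.001  -0.001  -0.0009 -0.0009 -0.0009 -0.0009 -0.0008
 -0.0008 -0.0008]
t 36.95 pos [ 0.5907 -0.2087 -0.0392] yaw -110.7 down [ 0.002 -0.001 -1.   ] F [-0.05  0.38  1.64] w 0.997 q [-0.38  0.41  1.89  0.    0.84  1.55]
```

View pics/side24.png

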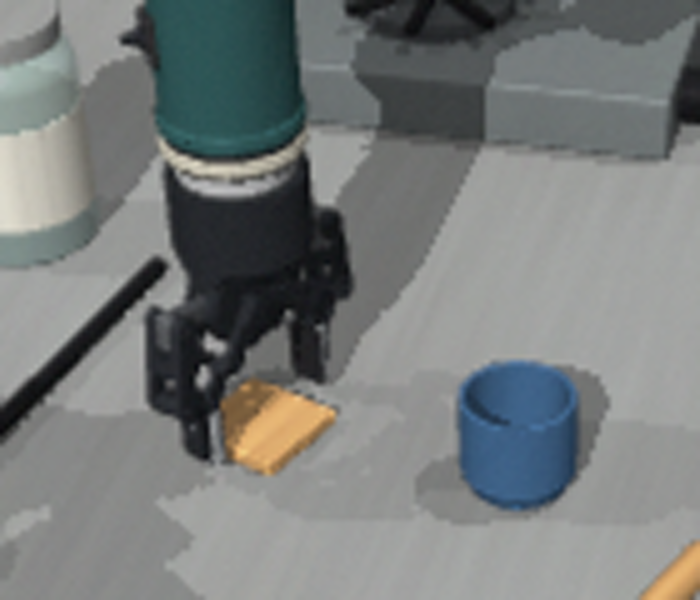

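View pics/w24.png

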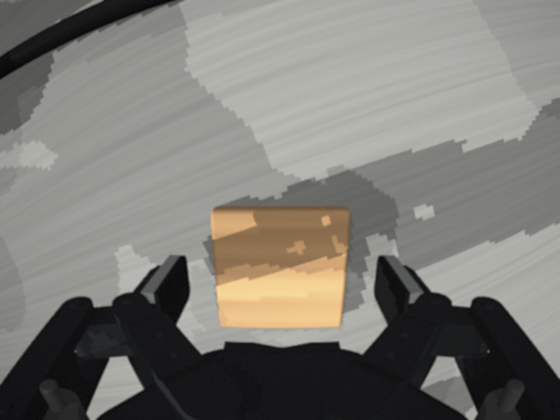

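Emit:
play_rows([
  [[0,0.002,-0.008],[0,0,0]],
  [[0,0.002,-0.016],[0,0,0]],
  [[0,0.002,-0.016],[0,0,0]],
  [[0,0.002,-0.016],[0,0,0]],
])

```text
time: 37.45
tool_pos: [0.5896, -0.2075, -0.0471]
tcp_rot: [-1.016, 1.47, -1.47]
wrist_force: [0.5, 0.0, 0.7]
width: 1.002
```

Emit:
play_rows([
  [[0,0,0],[0,0,0]],
  [[0,0,0],[0,0,0]],
  [[0,0,0],[0,0,0]],
  [[0,0,0],[0,0,0]],
  [[0,0,0],[0,0,0]],
], gripper=1, squeeze=30)

```text
time: 38.08
tool_pos: [0.5944, -0.2092, -0.0407]
tcp_rot: [-1.011, 1.463, -1.475]
wrist_force: [-4.8, 2.7, 25.6]
width: 0.692
```

```bash
python3 - <<'E'
from h import *
p,d=cams.read_camera('side');W=cloud(d,'side');s=st()
cv2.imwrite('pics/side25.png',cv2.resize(p[100:220,170:310,::-1],None,fx=5,fy=5,interpolation=cv2.INTER_CUBIC))
dark=(p.max(-1)<60)&(np.hypot(W[...,0]-s['tool_pos'][0],W[...,1]-s['tool_pos'][1])<.065)&(d>0)
print(np.sort(W[dark][:,2])[:20].round(4))
E
```

```text
t 38.12 pos [ 0.5944 -0.2092 -0.0406] yaw -110.7 down [ 0.008 -0.003 -1.   ] F [-4.29  1.95 25.43] w 0.694 q [-0.38  0.41  1.89  0.    0.83  1.55]
[0.0099 0.012  0.0124 0.0139 0.0142 0.0142 0.0143 0.0146 0.0149 0.015
 0.0151 0.0155 0.0155 0.0158 0.0159 0.0161 0.0164 0.0165 0.0165 0.0166]
```

View pics/side25.png

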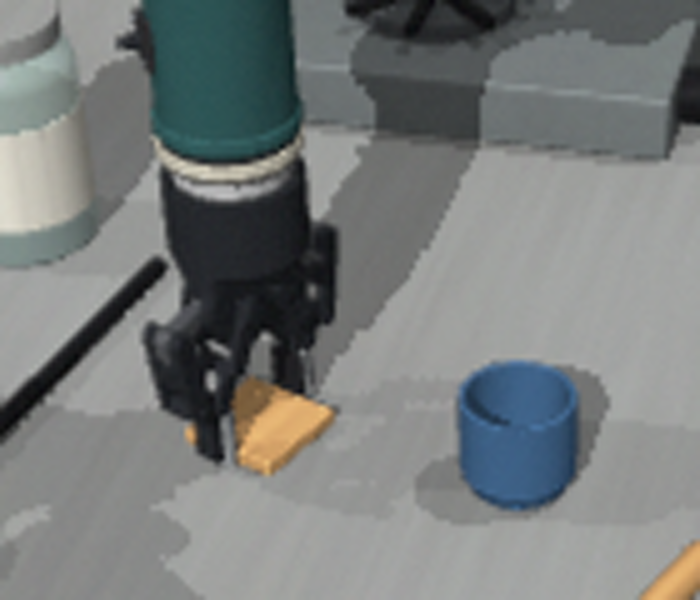

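Emit:
play_rows([
  [[0,0,0.01],[0,0,0]],
  [[0,0,0.02],[0,0,0]],
  [[0,0,0.05],[0,0,0]],
  [[0,0,0.1],[0,0,0]],
  [[0,0,0.2],[0,0,0]],
  [[0,0,0.35],[0,0,0]],
  [[0,0,0.5],[0,0,0]],
  [[0,0,0.5],[0,0,0]],
  [[0,0,0.5],[0,0,0]],
])

```text
time: 39.25
tool_pos: [0.5898, -0.2075, 0.1541]
tcp_rot: [-1.015, 1.469, -1.471]
wrist_force: [0.5, -0.6, -1.2]
width: 0.692
```

```bash
python3 - <<'E'
from h import *
p,d=cams.read_camera('side');W=cloud(d,'side');s=st()
cv2.imwrite('pics/side26.png',cv2.resize(p[40:220,140:320,::-1],None,fx=3.3,fy=3.3,interpolation=cv2.INTER_CUBIC))
p,d,P,W,s=wrist();save(p,'pics/w26.png');st()
c=(p[...,0]>p[...,2]+40)&(np.abs(P[...,0])<.05)&(P[...,1]<.0)
q=P[c];print(len(q),np.percentile(q[:,1],[2,50,98]))
A=np.c_[q[:,[0,2]],np.ones(len(q))];print(np.linalg.lstsq(A,q[:,1],rcond=None)[0]);print(cv2.minAreaRect((q[:,[0,2]]*1000).astype(np.float32)))
E
```

```text
t 39.3 pos [ 0.5888 -0.2072  0.1524] yaw -110.7 down [-0.001  0.001 -1.   ] F [-1.22 -0.23 -1.18] w 0.696 q [-0.38  0.2   1.76  0.    1.18  1.55]
t 39.35 pos [ 0.5883 -0.2069  0.1514] yaw -110.69 down [-0.003  0.001 -1.   ] F [-0.88  0.35 -1.22] w 0.694 q [-0.38  0.2   1.76  0.    1.18  1.55]
15766 [-0.05252652 -0.05125175 -0.04858423]
[ 0.00047728 -0.09676494 -0.0515775 ]
((-0.4057178497314453, 16.577999114990234), (59.981292724609375, 99.14234161376953), 0.42578279972076416)
```

View pics/side26.png

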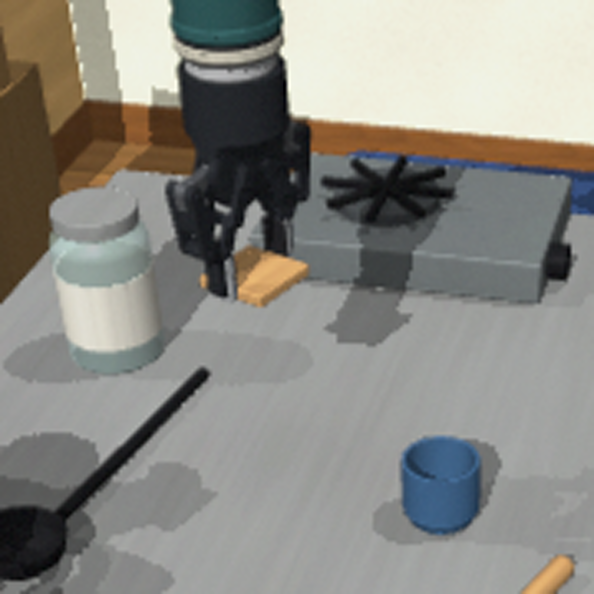

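View pics/w26.png

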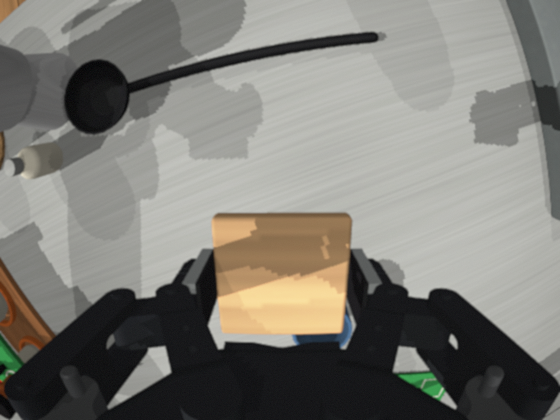

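```bash
python3 - <<'E'
from h import *
p,d,P,W,s=wrist();st()
c=(p[...,0]>p[...,2]+40)&(np.abs(P[...,0])<.035)&(P[...,1]<-.044)&(P[...,1]>-.058)&(np.abs(P[...,2])<.05)
q=P[c];print(len(q),np.percentile(q[:,1],[2,50,98]))
A=np.c_[q[:,[0,2]],np.ones(len(q))];print(np.linalg.lstsq(A,q[:,1],rcond=None)[0]);print(cv2.minAreaRect((q[:,[0,2]]*1000).astype(np.float32)))
E
```

```text
t 39.4 pos [ 0.5882 -0.2069  0.1509] yaw -110.7 down [-0.004  0.001 -1.   ] F [ 0.66  0.43 -0.67] w 0.692 q [-0.38  0.2   1.76  0.    1.18  1.55]
15708 [-0.05245888 -0.05124723 -0.04855424]
[ 0.00095676  0.01593991 -0.05116759]
((-0.3832874298095703, -2.7685813903808594), (60.04684829711914, 60.32496643066406), 0.4881642460823059)
```

Emit:
play_rows([
  [[0.0175,0.625,0],[0,0,0.342]],
  [[0.0175,0.625,0],[0,0,0.342]],
  [[0.0175,0.625,0],[0,0,0.342]],
  [[0.0175,0.625,0],[0,0,0.342]],
  [[0.0175,0.625,0],[0,0,0.342]],
])

```text
time: 40.02
tool_pos: [0.5952, 0.0469, 0.151]
tcp_rot: [-1.169, 1.276, -1.27]
wrist_force: [0.3, -1.0, -0.6]
width: 0.689
```

Emit:
play_rows([
  [[0.0175,0.625,0],[0,0,0.342]],
  [[0.0175,0.625,0],[0,0,0.342]],
  [[0.0175,0.625,0],[0,0,0.342]],
  [[0.0175,0.625,0],[0,0,0.342]],
  [[0.0175,0.625,0],[0,0,0.342]],
  [[0.0175,0.625,0],[0,0,0.342]],
  [[0.0175,0.625,0],[0,0,0.342]],
  [[0.0175,0.625,0],[0,0,0.342]],
  [[0.0175,0.625,0],[0,0,0.342]],
])

```text
time: 41.15
tool_pos: [0.6041, 0.2914, 0.1533]
tcp_rot: [-1.286, 1.079, -1.08]
wrist_force: [0.5, -0.3, -0.1]
width: 0.695
```

```bash
cat > c.py <<'E'
from h import *
import sys
p,d,P,W,s=wrist();save(p,f'pics/{sys.argv[1]}.png');st()
c=(p[...,0]>p[...,2]+40)&(p[...,1]>90)&(np.abs(P[...,0])<.035)&(P[...,1]<-.044)&(P[...,1]>-.058)&(np.abs(P[...,2])<.05)
q=W[c];r=cv2.minAreaRect((q[:,:2]*1000).astype(np.float32));print(len(q),q[:,2].mean(),r)
E
python3 c.py w27
```

```text
t 41.2 pos [0.604  0.2917 0.1533] yaw -79.98 down [ 0.  0. -1.] F [-1.18 -0.71 -0.19] w 0.69 q [ 0.41  0.28  1.66 -0.    1.2   1.81]
15799 0.20436771101873977 ((601.2833862304688, 291.49462890625), (60.1705322265625, 59.99656677246094), 10.346331596374512)
```

View pics/w27.png

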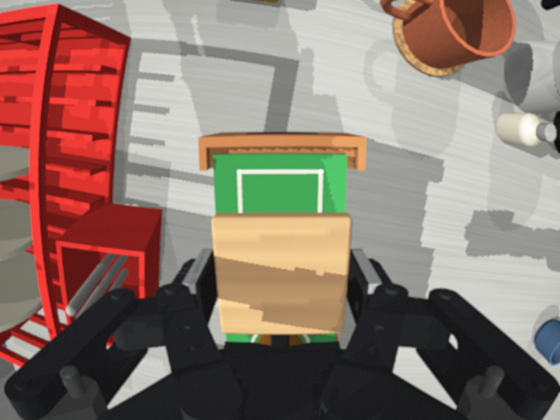

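Emit:
play_rows([
  [[-0.002,0.001,-0.08],[0,0,0]],
  [[-0.002,0.001,-0.16],[0,0,0]],
  [[-0.002,0.001,-0.22],[0,0,0]],
  [[-0.002,0.001,-0.25],[0,0,0]],
  [[-0.002,0.001,-0.262],[0,0,0]],
  [[-0.002,0.001,-0.268],[0,0,0]],
  [[-0.002,0.001,-0.271],[0,0,0]],
  [[-0.002,0.001,-0.271],[0,0,0]],
  [[-0.002,0.001,-0.271],[0,0,0]],
])

```text
time: 42.32
tool_pos: [0.6033, 0.2931, 0.0453]
tcp_rot: [-1.286, 1.078, -1.079]
wrist_force: [0.1, 0.2, -0.6]
width: 0.691
```

```bash
python3 c.py w28; python3 - <<'E'
from h import *
p,d=cams.read_camera('side');cv2.imwrite('pics/side28.png',cv2.resize(p[230:400,60:280,::-1],None,fx=3.5,fy=3.5));st()
E
```

```text
t 42.38 pos [0.6032 0.293  0.0451] yaw -79.91 down [ 0.001  0.    -1.   ] F [-0.26  0.2  -1.19] w 0.691 q [ 0.42  0.38  1.75 -0.    1.02  1.81]
15914 0.09626181319900311 ((609.4329833984375, 294.3877258300781), (87.32247924804688, 68.79571533203125), 10.061339378356934)
t 42.42 pos [0.6031 0.293  0.045 ] yaw -79.92 down [ 0.  0. -1.] F [ 0.63  0.32 -0.28] w 0.692 q [0.42 0.38 1.75 0.   1.02 1.81]
```

View pics/side28.png

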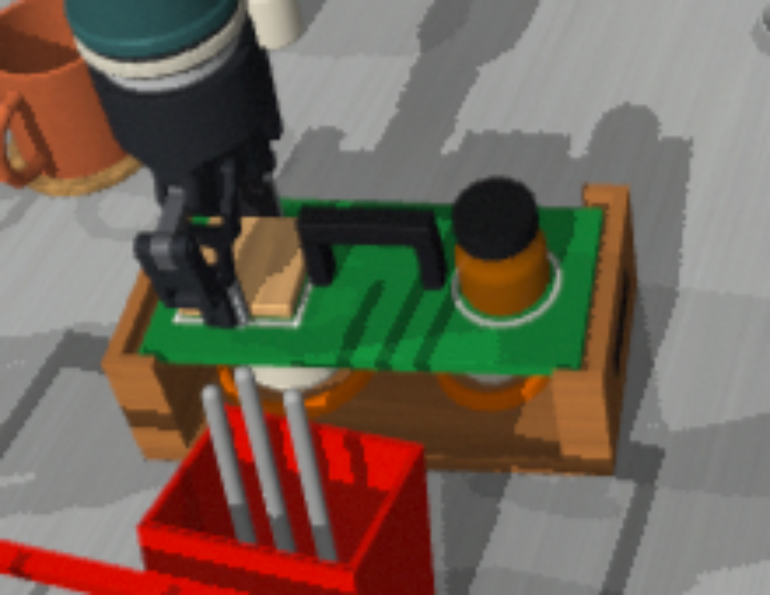

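View pics/w28.png

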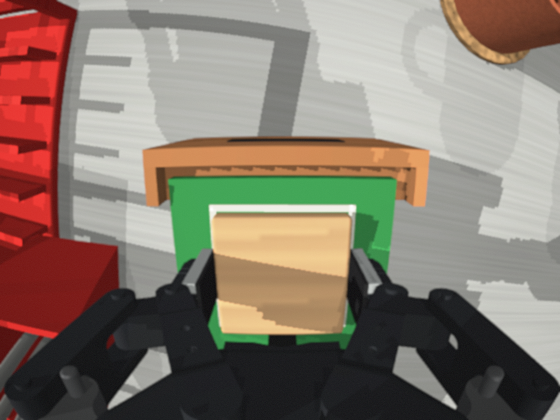

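Emit:
play_rows([
  [[0,0,-0.0025],[0,0,0]],
  [[0,0,-0.0025],[0,0,0]],
])

```text
time: 42.68
tool_pos: [0.6029, 0.2928, 0.0435]
tcp_rot: [-1.288, 1.079, -1.079]
wrist_force: [0.8, -0.2, -0.3]
width: 0.687
```

Emit:
play_rows([
  [[0,0,0],[0,0,0]],
  [[0,0,0],[0,0,0]],
  [[0,0,0],[0,0,0]],
  [[0,0,0.04],[0,0,0]],
  [[0,0,0.12],[0,0,0]],
  [[0,0,0.25],[0,0,0]],
  [[0,0,0.38],[0,0,0]],
  [[0,0,0.38],[0,0,0]],
  [[0,0,0.38],[0,0,0]],
], gripper=0.12)

```text
time: 43.8
tool_pos: [0.6032, 0.293, 0.1969]
tcp_rot: [-1.286, 1.078, -1.079]
wrist_force: [0.1, -0.2, -1.2]
width: 0.878
```

Emit:
play_rows([
  [[-0.25,-0.2,0.05],[0,0,0]],
  [[-0.25,-0.2,0.05],[0,0,0]],
  [[-0.25,-0.2,0.05],[0,0,0]],
  [[-0.25,-0.2,0.05],[0,0,0]],
  [[-0.25,-0.2,0.05],[0,0,0]],
])

```text
time: 44.42
tool_pos: [0.5037, 0.2135, 0.2152]
tcp_rot: [-1.288, 1.079, -1.078]
wrist_force: [0.2, 0.6, 1.0]
width: 0.881
```

```bash
python3 - <<'E'
from h import *
p,d,P,W,s=wrist();save(p,'pics/w29.png');st();plate(p,W)
X=(W-np.array([.5333,.2805,.0765]));a=np.radians(10.1);U=X[...,0]*np.cos(a)+X[...,1]*np.sin(a);V=-X[...,0]*np.sin(a)+X[...,1]*np.cos(a);Z=X[...,2]
m=(np.abs(U-.068)<.05)&(np.abs(V)<.05)&(Z>.013)&(Z<.025)&(p[...,0]>p[...,2]+40)
print('coaster',m.sum(),Z[m].mean(),cv2.minAreaRect((np.c_[U[m],V[m]]*1000).astype(np.float32)))
m=(np.hypot(U+.068,V)<.035)&(Z>.06)&(Z<.076)&(p.max(-1)<70)
print('jar',m.sum(),cv2.minEnclosingCircle((np.c_[U[m],V[m]]*1000).astype(np.float32)))
p,d=cams.read_camera('side');cv2.imwrite('pics/side29.png',cv2.resize(p[130:400,60:360,::-1],None,fx=2.5,fy=2.2));W=cloud(d,'side')
m=(p[...,2]>p[...,0]+40)&(np.hypot(W[...,0]-.44,W[...,1]+.194)<.06)&(W[...,2]>.045);print('blue',cv2.minEnclosingCircle((W[m][:,:2]*1000).astype(np.float32)))
p,d=cams.read_camera('top');W=cloud(d,'top');save(p,'pics/top29.png')
m=(p[...,2]>p[...,0]+40)&(np.hypot(W[...,0]-.44,W[...,1]+.194)<.06)&(W[...,2]>.05);print('blue',cv2.minEnclosingCircle((W[m][:,:2]*1000).astype(np.float32)))
E
```

```text
t 44.48 pos [0.5038 0.2135 0.2152] yaw -79.89 down [-0. -0. -1.] F [ 0.01  0.6  -0.62] w 0.881 q [0.36 0.01 1.85 0.   1.28 1.75]
tilt [0.00057935 0.00148883 0.08469533] 13207 ((532.83251953125, 281.40521240234375), (226.1852569580078, 104.25250244140625), 10.030311584472656)
coaster 3910 0.018184010521720265 ((67.89111328125, 0.5086860656738281), (60.297119140625, 60.122920989990234), 0.17511479556560516)
jar 1852 ((-67.64788818359375, 0.06158462539315224), 21.165647506713867)
blue ((439.6063232421875, -194.10401916503906), 33.5347785949707)
blue ((440.19964599609375, -194.0764923095703), 31.707454681396484)
```

View pics/w29.png

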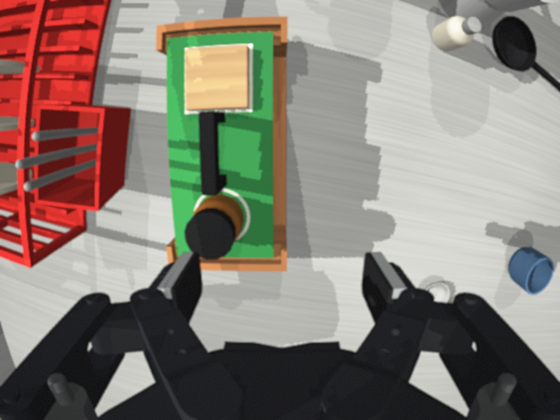

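View pics/side29.png

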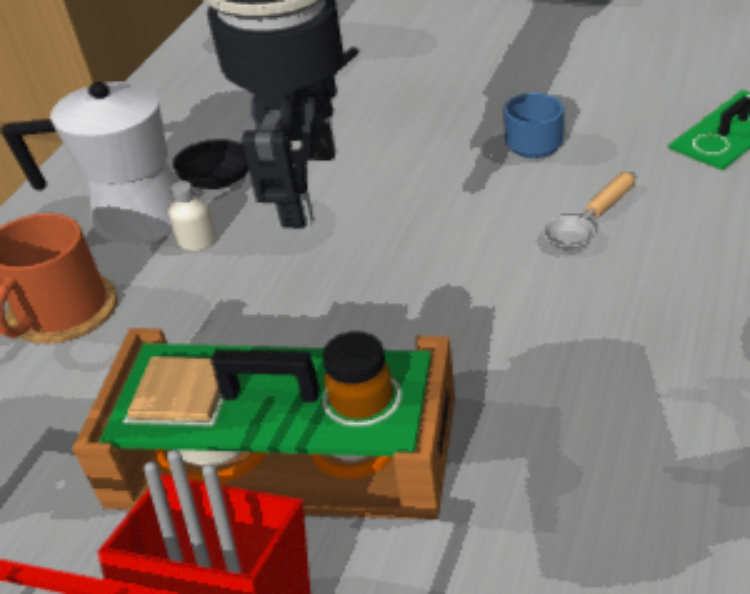

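All checks agree: the coaster is at (67.9, 0.5) mm and the jar at (-67.6, 0.1) mm in the divider frame. The divider is level, the blue cup hasn't moved and the gripper is clear, so I'm handing in.

```bash
python3 - <<'E'
from workcell import bot
print(bot.finish_job(), bot.read_state()['time'])
E
```

```text
the job is handed in; nothing more can be done
the job is handed in; nothing more can be done
```

The caddy is packed and handed in at about 45 s of the 134 s allowed. The order was wide cup, narrow cup, larger green divider, jar, then coaster, and everything was released.

**Last checks (all within limits)**
- **Cups:** each stood within about 1–2 mm of its ring centre before the divider went on. I could not measure them under the divider afterwards.
- **Divider:** level, its top at 84.7 mm against 84 mm nominal. It was within about 1–2 mm of the caddy's centre, and its yaw matched the caddy's.
- **Jar and coaster:** in the divider frame, the jar is at (-67.6, 0.1) mm and the coaster at (67.9, 0.5) mm, both upright or flat on their markings.
- **Blue cup:** within 1 mm of its first measured position.
- **Gripper:** open and clear of everything.

**What disagreed**
- **Tool point:** the cameras showed the real fingertips about 40 mm (shut) to 52 mm (open) behind the stated tool point, so I set all heights by the pictures.
- **Coaster grasp:** because of that offset, the fingertips pressed on the counter with about 25 N while closing on the coaster. This stayed below the limits, and the coaster came up cleanly.

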